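# Make up a pump-module kit and leave the rejects

## Task

Make up one pump-module kit in the kit tray: put the good stepper motor, the good pump head, the valve and the filter into the tray, each upright and fully down in the foam pocket cut to its shape (motor in the square one, pump head in the large round one, valve in the oblong one, filter in the small round one). Set the parts down, do not drop them. The motor and the pump head marked with red reject tape do not belong in the kit: leave them standing where they are.

Things in the scene. Friction and masses are not known exactly. Their poses are not given: they have to be found in the camera images.
- motor: the good motor, without red tape: a 42 x 42 x 48 mm stepper motor, aluminium ends, black middle, 5 mm shaft up to 66 mm height, white socket sticking out 5 mm on its +x side, 11-20 mm up. Grip across y. Stands upright, any turn. Origin: centre of underside, z up. Mass about 0.28 kg.
- pump: the good pump head, without red tape: a round black pump head, 50 mm diameter, 42 mm tall, clear top over three white rollers; two white port stubs stick out 10 mm on its +x side, 24 mm up. Grip across y. Stands upright, any turn. Origin: centre of underside, z up. Mass about 0.18 kg.
- valve: a solenoid valve: cream block 40 (x) x 26 (y) x 18 mm, a brass port sticking out 5 mm at each x end (50 mm overall), on it a black coil 30 (x) x 26 (y) mm, 18 to 50 mm up, steel cap up to 56 mm, brass blades on the +x side. Grip the coil across y. Stands upright, any turn. Origin: centre of underside, z up. Mass about 0.13 kg.
- filter: an upright round filter, 30 mm diameter, 48 mm tall with an 8 mm spigot up to 56 mm: blue cap above 28 mm height, clear bowl below. Stands upright, any turn. Origin: centre of underside, z up. Mass about 0.06 kg.
- motor_rejected: the rejected motor, to be left alone: like the good one, but with red tape round its upper half and along one edge of its top. Otherwise a 42 x 42 x 48 mm stepper motor, aluminium ends, black middle, 5 mm shaft up to 66 mm height, white socket sticking out 5 mm on its +x side, 11-20 mm up. Stands upright, any turn. Origin: centre of underside, z up.
- pump_rejected: the rejected pump head, to be left alone: like the good one, but with red tape across its top and round its side. Otherwise a round black pump head, 50 mm diameter, 42 mm tall, clear top over three white rollers; two white port stubs stick out 10 mm on its +x side, 24 mm up. Stands upright, any turn. Origin: centre of underside, z up.
- nest_square: a dark grey foam nest 88 x 88 x 13 mm, one of four fixed 90 mm apart, two by two in any order, in the fixed light grey tray (walls 20 mm high). Origin: centre of its underside, 3 mm above the bench; x, y along its sides, z up. Central pocket 8 mm deep, yellow floor 5 mm above the underside; this one square, 58 x 58 mm, for the motor, any way round.
- nest_large_round: a dark grey foam nest 88 x 88 x 13 mm, one of four fixed 90 mm apart, two by two in any order, in the fixed light grey tray (walls 20 mm high). Origin: centre of its underside, 3 mm above the bench; x, y along its sides, z up. Central pocket 8 mm deep, yellow floor 5 mm above the underside; this one round, 66 mm diameter, for the pump head.
- nest_oblong: a dark grey foam nest 88 x 88 x 13 mm, one of four fixed 90 mm apart, two by two in any order, in the fixed light grey tray (walls 20 mm high). Origin: centre of its underside, 3 mm above the bench; x, y along its sides, z up. Central pocket 8 mm deep, yellow floor 5 mm above the underside; this one oblong, 66 (x) x 42 mm (y), for the valve, either way round.
- nest_small_round: a dark grey foam nest 88 x 88 x 13 mm, one of four fixed 90 mm apart, two by two in any order, in the fixed light grey tray (walls 20 mm high). Origin: centre of its underside, 3 mm above the bench; x, y along its sides, z up. Central pocket 8 mm deep, yellow floor 5 mm above the underside; this one round, 46 mm diameter, for the filter.
Not all that is in view belongs to the job. What is shaped like the valve but green is not meant. Leave any green look-alike of the nest_large_round alone.

How it is judged:
By the outcome, as a careful person would: the job done as asked, in the order asked, and still so for the second after the job is handed in, with the robot touching nothing.
It also fails if it takes over 128 s, if anything falls off the work surface, if the arm or the gripper's body presses on something with over 40 N, if the wrist force passes 120 N, or if a joint passes its speed limit or range.

## Robot

A 7-joint arm with a two-finger parallel gripper is mounted at the origin on the work surface. World frame = base frame: x ahead of the robot, y to its left, z up, the work surface at z = 0. Lengths are in mm, angles in rad, forces in N, time in s.
With the tool pointing down it reaches from about 425 to 875 mm from the base axis. Payload 4.7 kg.
Tool frame: the origin (TCP) lies at the very end of the fingers, on their centre line; the grasp point (between the pads) lies 19 mm behind it (tcp_to_grasp is the z of the grasp point in the tool frame, in mm); z points along the fingers, y is the direction in which the jaws open and shut (so a half turn about z gives the same grasp; the last joint's range is limited). The gripper opens to 87 mm and grips with 3 to 60 N. Pads are 19 mm wide; open, the fingers measure 117 mm over their backs; the gripper's body (75 mm by 190 mm) begins 51 mm behind the grasp point.
Start: joints at [1.299, 0.321, -0.07, 1.45, 0.023, 1.371, -0.057], TCP at [183.231, -623.66, 222.587] pointing down, gripper open.
Joint ranges: [-2.86, 2.86], [-0.3, 2.09], [-1.38, 1.24], [0.06, 2.45], [-1.56, 4.7], [0.09, 2.05], [-2.69, 2.69]. Speed limits (rad/s): [2.57, 2.57, 3.14, 3.14, 3.14, 3.14, 3.14].

## Interface

Orientations are given as a 3x3 rotation matrix whose columns are the frame's x, y, z axes.
In Python, from station import get_obs, grab_frame, calibration, sign_off, look_for, masks_of, tcp_to_grasp gives the robot as it stands. The module is installed in compiled form; this text tells all that it offers.
- The arm moves only by the tool send_rows, never from a script. Its argument "increments" is a list of rows, each a list of 7 numbers: the opening, from 0 (shut) to 1 (fully open), then the shift along the tool's x, y, z in mm, then the turn, a rotation vector about the tool's x, y, z in rad. In form: [[jaw, dx, dy, dz, rx, ry, rz], ...]. A call has 1 to 12 rows; each row shifts and turns the commanded pose from where the row before left it, along the tool's axes as they then stand; what a row does not reach is not made up. A row lasts 1/12 s, in which the tool goes at most 41.7 mm and 7.16 degrees, less where a joint would pass 70% of its speed; a pose out of reach is approached as far as the arm can. A call is refused whole if a number of a shift passes 41.7 or a number of a turn 0.125, either way. A call with a gripper value outside its range is refused whole. The fingers move at their own pace and stop on an object; the grip force is fixed at half the most. Time passes only in rows, so rows that do not move let the fingers close. It gives the time, the measured TCP pose, the force and the opening at its end, in the units of the state.
- get_obs(): the state, without advancing time (a new reading comes with each control period).
- grab_frame(name): name is "scene" or "top" or "wrist"; returns the picture (480x640x3 uint8, blue, green, red); there is no depth.
- calibration(name): a dict with "fx", "fy", "cx", "cy" (pixels), "camera_from_world" (4x4, takes a point from world to camera coordinates). Camera axes: x right, y down, z forward; pixel columns grow to the right and rows downward; lengths in mm; the calibration is good to about 2 mm. A picture is of the moment at which its call begins: read the wrist's pose just before it. calibration takes no time and is no camera call; for the wrist camera it gives the pose at the moment of the call.
- sign_off(): hands the job in, once; it reports no verdict.
Trained networks look in the newest picture that a camera, given by its name, has taken for a name from the list of things; names that differ only in an ending like _2 or _b are one class to them, and where a whole thing is asked for, a point or a joint stands for the part that bears it (a point fixed in the world has none). Each returns a list of dicts, best first, with "score" (0 to 1); they miss things now and then, are a little off and sometimes report something else, mostly with a low value. They report only what shows in the picture. A call takes as long as a camera call. They do not tell look-alikes from the thing itself.
- look_for(camera, target): "position" ([column, row] as shares, 0 to 1, of the picture: columns of its width, rows of its height, amid what is visible of it).
- masks_of(camera, target): "mask" (480x640 bool, what is visible of it) and "position" ([column, row] as shares, 0 to 1, of the picture: columns of its width, rows of its height, amid what is visible of it).
The state is a dict: "t": time; "joint_pos": joint angles; "joint_velocities": joint speeds; "joint_efforts": joint torques, N m; "ee_pos": TCP position; "eef_rot": TCP orientation; "contact_force": force on the tool from outside, world axes, zero at the start; "torque": the same for the moment, N m; "width": finger opening in mm.
Only numpy, scipy, OpenCV 4.12 (cv2) and the standard library are available. Lean on these libraries where they do the work, as an engineer would, in place of code of your own. Each camera call takes 0.05 s, during which the arm holds its last target.

## Working session

There is one attempt and no reset: what is moved stays moved. The work goes in short steps, Python scripts to look and compute and a tool call to move; the robot and the scene stay as the last step left them, time stands still between calls to the robot, and variables do not carry over. Pictures are saved under pics/ and viewed, and the job is handed in when it is done.

Besides the shell and the picture viewer there is one more tool, called after "Emit:" as name(argument=value, ...) on one line, values as JSON. send_rows: Moves the arm, as the interface text tells. Its arguments: {"type":"object","properties":{"increments":{"type":"array","items":{"type":"array","items":{"type":"number"}}}},"required":["increments"]}

```bash
mkdir -p pics
python3 - <<'E'
from station import *
import cv2
o=get_obs();print(o)
print(tcp_to_grasp)
for n in ["scene","top","wrist"]:
    cv2.imwrite(f"pics/{n}0.png",grab_frame(n)); print(n,calibration(n))
E
```

```text
{'t': 0.0, 'joint_pos': array([ 1.29911784,  0.32182947, -0.07011091,  1.45167012,  0.02260144,
        1.37081775, -0.05690332]), 'joint_velocities': array([ 0.00147704, -0.00056156,  0.00070619, -0.00141387,  0.0003486 ,
        0.00055626,  0.00139201]), 'joint_efforts': array([ 3.11517142e-04, -4.91301048e+01, -4.04193308e-01, -3.12530279e+01,
       -6.42041839e-02,  4.36402566e-02,  1.88971903e-04]), 'ee_pos': array([ 183.04656006, -623.10939778,  221.45998468]), 'eef_rot': array([[ 9.59427717e-01,  2.81953993e-01, -6.34282055e-04],
       [ 2.81954691e-01, -9.59425975e-01,  1.83034066e-03],
       [-9.24748212e-05, -1.93491836e-03, -9.99998124e-01]]), 'contact_force': array([-0.07075448, -0.19750224, -0.8985408 ]), 'torque': array([ 0.04124312, -0.0358592 , -0.00104523]), 'width': 87.00310820928853}
-18.700000000000003
scene {'fx': 511.71949593162987, 'fy': 511.71949593162987, 'cx': 314.48553535307263, 'cy': 240.71310193337493, 'camera_from_world': array([[-5.39912272e-01,  8.41599400e-01,  1.43244392e-02,
         2.55050395e+02],
       [ 6.96184695e-01,  4.56060008e-01, -5.
[... 455 characters left out ...]
85335130e-02, -1.79714499e-01,
         4.90684070e+02],
       [ 1.79965478e-01,  1.28898556e-02, -9.83588470e-01,
         1.12871575e+03],
       [ 0.00000000e+00,  0.00000000e+00,  0.00000000e+00,
         1.00000000e+00]])}
wrist {'fx': 350.6713211249026, 'fy': 350.6713211249026, 'cx': 314.81721615570547, 'cy': 234.92076982976997, 'camera_from_world': array([[ 2.82396172e-01, -9.59297054e-01, -1.25100277e-03,
        -6.49474310e+02],
       [-9.17702819e-01, -2.70531118e-01,  2.90920006e-01,
        -3.59804327e+01],
       [-2.79417140e-01, -8.10066472e-02, -9.56746563e-01,
         3.90507939e+02],
       [ 0.00000000e+00,  0.00000000e+00,  0.00000000e+00,
         1.00000000e+00]])}
```

View pics/top0.png

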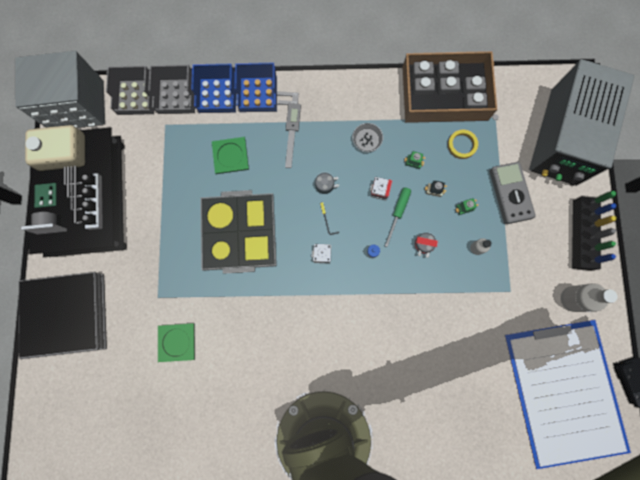

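View pics/scene0.png

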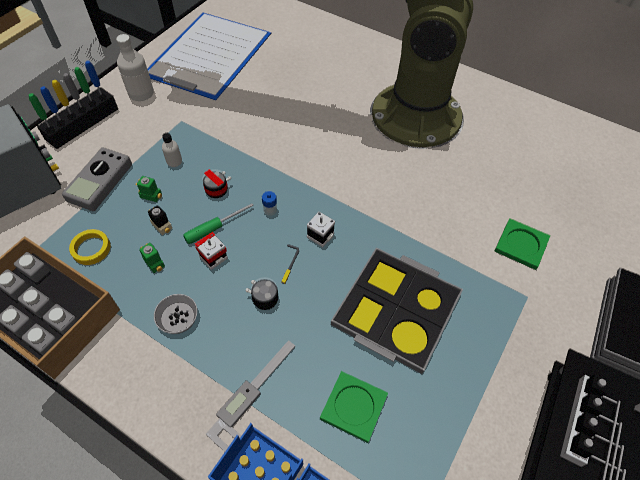

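View pics/wrist0.png

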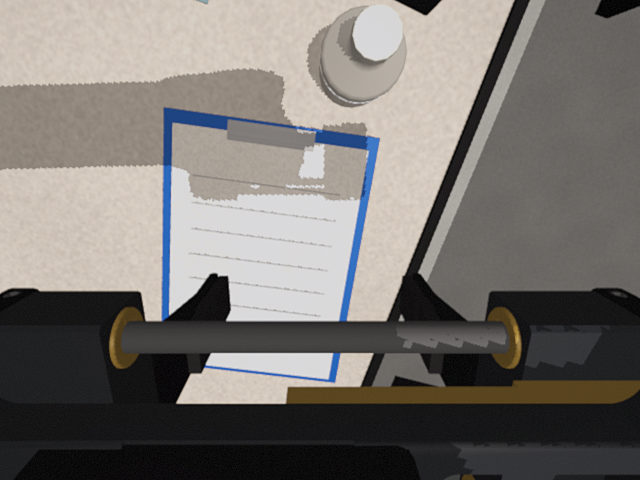

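The top view shows the motor at (321,253), pump at (327,183), valve at (436,187) and filter at (373,251). The rejects are at (380,188) and (425,242). The tray nests are large round (220,215), oblong (256,213), small round (221,250) and square (256,248).

```bash
cat > h.py <<'E'
from station import *
import numpy as np, cv2
from scipy.optimize import least_squares
def ray(cal,px,z):
    M=cal["camera_from_world"];R=M[:3,:3];t=M[:3,3]
    d=R.T@np.array([(px[0]-cal["cx"])/cal["fx"],(px[1]-cal["cy"])/cal["fy"],1]);c=-R.T@t
    return (c+d*(z-c[2])/d[2])[:2]
def proj(cal,P):
    P=np.atleast_2d(P);M=cal["camera_from_world"];q=P@M[:3,:3].T+M[:3,3]
    return np.c_[q[:,0]/q[:,2]*cal["fx"]+cal["cx"],q[:,1]/q[:,2]*cal["fy"]+cal["cy"]]
E
python3 - <<'E'
from h import *
H=dict(motor=26,pump=22,valve=27,filter=26,nest_square=8,nest_large_round=8,nest_oblong=8,nest_small_round=8)
for n in ["top","scene"]:
    im=grab_frame(n);cal=calibration(n)
    for k,h in H.items():
        for r in masks_of(n,k)[:4]:
            p=np.array(r["position"])*[640,480]
            print(n,k,round(r["score"],2),p.round(1),r["mask"].sum(),ray(cal,p,h).round(1))
im=grab_frame("top")
cv2.imwrite("pics/c1.png",cv2.resize(im[130:290,190:350],None,fx=4,fy=4,interpolation=cv2.INTER_CUBIC)[:600])
cv2.imwrite("pics/c2.png",cv2.resize(im[130:280,300:500],None,fx=4,fy=4,interpolation=cv2.INTER_CUBIC))
E
```

```text
top motor 0.7 [321.5 256.9] 347 [433.5  -5.5]
top pump 0.68 [327.4 180.8] 390 [629.6 -24.1]
top valve 0.7 [435.7 187. ] 274 [ 606.3 -297.6]
top valve 0.63 [467.9 204.9] 257 [ 558.2 -375.2]
top valve 0.52 [413.5 159. ] 263 [ 681.6 -245.4]
top filter 0.42 [372.4 250.9] 148 [ 446.2 -131.8]
top nest_square 0.82 [254.1 246. ] 1209 [466.7 164.5]
top nest_square 0.43 [321.9 181.4] 386 [632.6 -10. ]
top nest_square 0.27 [437.1 186.7] 255 [ 612.2 -305.9]
top nest_large_round 0.94 [231.4 153.7] 1112 [712.8 226. ]
top nest_large_round 0.7 [175.7 339.2] 1351 [239.4 355. ]
top nest_large_round 0.66 [220.3 215.1] 1225 [548.4 251.9]
top nest_oblong 0.74 [251.9 211.8] 1215 [555.4 170.8]
top nest_small_round 0.6 [219.1 249.7] 1276 [458.9 253.1]
scene motor 0.78 [319.4 230.9] 685 [447.6  -4.4]
scene pump 0.83 [264.3 291.7] 747 [620.6 -18. ]
scene valve 0.95 [160.2 222.1] 441 [ 608.5 -288.5]
scene valve 0.83 [152.7 255.3] 418 [ 676.7 -246.2]
scene valve 0.56 [147.6 187.9] 462 [ 555.6 -372.2]
scene valve 0.3 [263.7 292.3] 721 [624.3 -16.4]
scene filter 0.86 [270.  203.1] 308 [ 444.5 -129.9]
scene nest_square 0.8 [389.3 276.7] 1823 [454.1 162.9]
scene nest_square 0.63 [428.8 297.7] 1933 [453.5 248.3]
scene nest_large_round 0.71 [410.8 336.5] 2143 [543.8 255.2]
scene nest_large_round 0.58 [522.6 246.1] 1703 [240.1 358.6]
scene nest_oblong 0.94 [366.4 308.7] 2012 [539.3 159.3]
scene nest_oblong 0.47 [216.1 184.1] 580 [ 455.7 -269. ]
scene nest_small_round 0.78 [428.5 298.5] 1960 [455.4 248.5]
```

View pics/c1.png

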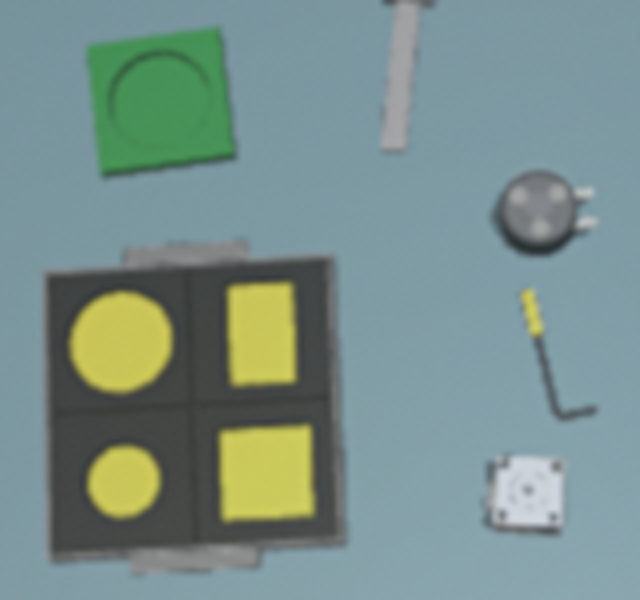

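View pics/c2.png

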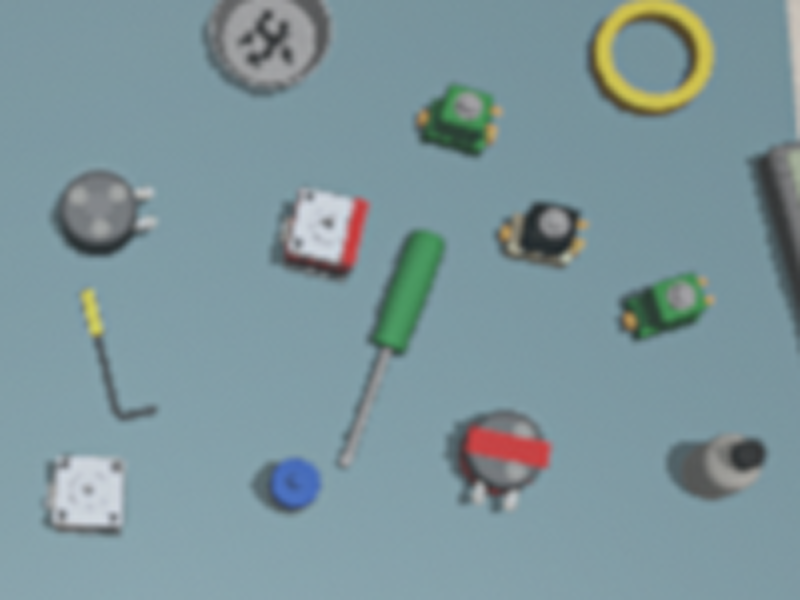

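Run:
```python
from h import *
def seg(im,box,lo,hi):
    h=cv2.cvtColor(im,cv2.COLOR_BGR2HSV);m=cv2.inRange(h,lo,hi)
    z=np.zeros_like(m);x0,y0,x1,y1=box;z[y0:y1,x0:x1]=m[y0:y1,x0:x1]
    n,l,s,c=cv2.connectedComponentsWithStats(z)
    return [(c[i],s[i,4],(l==i).astype(np.uint8)) for i in range(1,n) if s[i,4]>60]
for n,box in [("top",(195,185,285,275)),("scene",(320,240,470,375))]:
    im=grab_frame(n);cal=calibration(n)
    for c,a,m in seg(im,box,(22,120,100),(36,255,255)):
        cs,_=cv2.findContours(m,cv2.RETR_EXTERNAL,cv2.CHAIN_APPROX_NONE)
        k=max(cs,key=cv2.contourArea)[:,0].astype(float)
        W=np.array([ray(cal,p,8) for p in k])
        r=cv2.minAreaRect(W.astype(np.float32))
        print(n,c.round(1),a,ray(cal,c,8).round(1),"rect",np.round(r[0],1),np.round(r[1],1),round(r[2],1))
im=grab_frame("top");cal=calibration("top")
for nm,box,lo,hi,z in [("motor",(305,238,340,268),(0,0,150),(180,60,255),48),("filt",(360,235,390,265),(105,150,60),(125,255,255),48),("pump",(312,168,336,198),(0,0,0),(180,255,105),42)]:
    for c,a,m in seg(im,box,lo,hi):
        cs,_=cv2.findContours(m,cv2.RETR_EXTERNAL,cv2.CHAIN_APPROX_NONE)
        k=max(cs,key=cv2.contourArea)[:,0].astype(float)
        W=np.array([ray(cal,p,z) for p in k])
        r=cv2.minAreaRect(W.astype(np.float32))
        print(nm,c.round(1),a,ray(cal,c,z).round(1),"rect",np.round(r[0],1),np.round(r[1],1),round(r[2],1))
```

```text
top [254.9 213.1] 410 [551.9 163.1] rect [552.3 162.8] [64.1 41.1] 0.6
top [219.8 215. ] 499 [548.6 253.1] rect [548.8 252.7] [63.4 61.8] 0.9
top [256.  247.8] 516 [462.  159.5] rect [462.5 159.5] [58.2 55.9] 0.6
top [220.5 249.9] 248 [458.3 249.5] rect [458.1 249.5] [43.4 40.8] 89.0
scene [386.4 278.2] 710 [460.2 159.6] rect [459.8 159.2] [54.8 57.6] 2.5
scene [428.7 299.2] 362 [456.4 249.5] rect [456.3 249.5] [42.9 41.6] 76.7
scene [365.2 314.3] 678 [550.7 163.2] rect [550. 163.] [63.3 41.6] 2.4
scene [409.1 337.3] 900 [546.9 253.4] rect [546.1 252.8] [63.2 62.3] 27.9
motor [322.4 252.2] 973 [442.2  -7.9] rect [441.6  -7. ] [83.1 71.2] 88.9
filt [373.5 250.4] 76 [ 444.3 -132.3] rect [ 444.  -132.2] [21.8 22.2] 88.0
pump [322.6 188.9] 92 [602.9 -11.3] rect [606.4 -12.1] [50.  29.5] 75.8
```

```bash
cat >> h.py <<'E'
def plan(x,y,z,adeg,N,jaw,start=None):
    o=get_obs() if start is None else None
    if start is None:
        p=o["ee_pos"].copy();R=o["eef_rot"];a=np.arctan2(R[1,0],R[0,0])
        print("start",p.round(1),np.degrees(a).round(1),"tilt",R[2].round(3))
    else: p=np.array(start[:3],float);a=np.radians(start[3])
    # remaining tilt not handled
    g=np.array([x,y,z],float);da=(np.radians(adeg)-a)
    rows=[]
    rz=round(-da/N,3)
    for i in range(N):
        d=(g-p)/(N-i)
        dx=round(d[0]*np.cos(a)+d[1]*np.sin(a),1);dy=round(d[0]*np.sin(a)-d[1]*np.cos(a),1);dz=round(-d[2],1)
        p+=[dx*np.cos(a)+dy*np.sin(a),dx*np.sin(a)-dy*np.cos(a),-dz];a-=rz
        rows.append([jaw,dx,dy,dz,0,0,rz])
    print(str(rows).replace(" ",""));print("end",p.round(1),np.degrees(a).round(2))
    return [*p,np.degrees(a)]
E
python3 - <<'E'
from h import *
o=get_obs();M=calibration("wrist")["camera_from_world"];R=M[:3,:3]
c=-R.T@M[:3,3];print((o["eef_rot"].T@(c-o["ee_pos"])).round(1),(o["eef_rot"].T@R.T).round(3))
s=plan(430,-400,250,47,12,1)
plan(470,-60,300,90,12,1,s)
E
```

```text
[ 7.950e+01  1.000e-01 -1.616e+02] [[ 0.    -0.957 -0.291]
 [ 1.     0.     0.   ]
 [-0.    -0.291  0.957]]
start [ 183.2 -623.6  222.6] 16.4 tilt [-0.  0. -1.]
[[1,np.float64(25.0),np.float64(-12.1),np.float64(-2.3),0,0,np.float64(-0.045)],[1,np.float64(25.5),np.float64(-10.9),np.float64(-2.3),0,0,np.float64(-0.045)],[1,np.float64(26.0),np.float64(-9.8),np.float64(-2.3),0,0,np.float64(-0.045)],[1,np.float64(26.4),np.float64(-8.6),np.float64(-2.3),0,0,np.float64(-0.045)],[1,np.float64(26.7),np.float64(-7.4),np.float64(-2.3),0,0,np.float64(-0.045)],[1,np.float64(27.1),np.float64(-6.2),np.float64(-2.3),0,0,np.float64(-0.045)],[1,np.float64(27.3),np.float64(-5.0),np.float64(-2.3),0,0,np.float64(-0.045)],[1,np.float64(27.5),np.float64(-3.8),np.float64(-2.3),0,0,np.float64(-0.045)],[1,np.float64(27.6),np.float64(-2.5),np.float64(-2.3),0,0,np.float64(-0.045)],[1,np.float64(27.7),np.float64(-1.3),np.float64(-2.2),0,0,np.float64(-0.045)],[1,np.float64(27.8),np.float64(0.0),np.float64(-2.3),0,0,np.float64(-0.045)],[1,np.float64(27.7),np.float64(1.3),np.float64(-2.2),0,0,np.float64(-0.045)]]
e
[... 297 characters left out ...]
(-12.2),np.float64(-4.2),0,0,np.float64(-0.062)],[1,np.float64(26.5),np.float64(-10.6),np.float64(-4.2),0,0,np.float64(-0.062)],[1,np.float64(27.1),np.float64(-8.9),np.float64(-4.1),0,0,np.float64(-0.062)],[1,np.float64(27.6),np.float64(-7.2),np.float64(-4.2),0,0,np.float64(-0.062)],[1,np.float64(28.0),np.float64(-5.5),np.float64(-4.1),0,0,np.float64(-0.062)],[1,np.float64(28.3),np.float64(-3.7),np.float64(-4.2),0,0,np.float64(-0.062)],[1,np.float64(28.4),np.float64(-2.0),np.float64(-4.1),0,0,np.float64(-0.062)],[1,np.float64(28.5),np.float64(-0.2),np.float64(-4.2),0,0,np.float64(-0.062)],[1,np.float64(28.5),np.float64(1.5),np.float64(-4.1),0,0,np.float64(-0.062)]]
end [470. -60. 300.] 89.95
```

Emit:
send_rows(increments=[[1, 25, -12, -2, 0, 0, -0.045], [1, 25.5, -11, -2, 0, 0, -0.045], [1, 26, -10, -2, 0, 0, -0.045], [1, 26.5, -8.5, -2, 0, 0, -0.045], [1, 26.5, -7.5, -2, 0, 0, -0.045], [1, 27, -6, -2, 0, 0, -0.045], [1, 27.5, -5, -2, 0, 0, -0.045], [1, 27.5, -4, -2, 0, 0, -0.045], [1, 27.5, -2.5, -2, 0, 0, -0.045], [1, 27.5, -1.5, -2, 0, 0, -0.045], [1, 28, 0, -2, 0, 0, -0.045], [1, 28, 1.5, -2, 0, 0, -0.045]])

```text
t: 2.25
ee_pos: [432.2, -396.6, 247.2]
eef_rot: [[0.673, 0.739, 0.0], [0.739, -0.673, -0.001], [-0.0, 0.001, -1.0]]
contact_force: [0.5, 0.5, 0.2]
width: 86.7
```

Emit:
send_rows(increments=[[1, 23, -17, 0, 0, 0, -0.062], [1, 24, -15, 0, 0, 0, -0.062], [1, 25, -14, 0, 0, 0, -0.062], [1, 26, -12, 0, 0, 0, -0.062], [1, 26.5, -10.5, 0, 0, 0, -0.062], [1, 27, -9, 0, 0, 0, -0.062], [1, 27.5, -7, 0, 0, 0, -0.062], [1, 28, -5.5, 0, 0, 0, -0.062], [1, 28, -4, 0, 0, 0, -0.062], [1, 28.5, -2, 0, 0, 0, -0.062], [1, 28.5, 0, 0, 0, 0, -0.062], [1, 28.5, 1.5, 0, 0, 0, -0.062]])

```text
t: 3.25
ee_pos: [470.0, -57.1, 246.7]
eef_rot: [[-0.005, 1.0, 0.0], [1.0, 0.005, -0.001], [-0.001, 0.0, -1.0]]
contact_force: [-0.3, 0.2, -0.5]
width: 87.1
```

```bash
sed -i 's/print(str(rows).replace(" ",""))/print(str([[float(v) for v in r] for r in rows]).replace(" ","").replace(".0,",","))/' h.py
python3 - <<'E'
from h import *
o=get_obs();print(o["t"],o["ee_pos"],o["eef_rot"],o["joint_pos"])
cv2.imwrite("pics/w1.png",grab_frame("wrist"))
E
```

```text
3.25 [469.99556121 -57.06699075 246.72416938] [[-5.48987949e-03  9.99984860e-01  3.74546119e-04]
 [ 9.99984529e-01  5.49021246e-03 -8.93833788e-04]
 [-8.95876593e-04  3.69633285e-04 -9.99999530e-01]] [ 0.72304664 -0.05458327 -0.62859616  1.8142554  -0.03186404  1.37114302
  0.10695639]
```

View pics/w1.png

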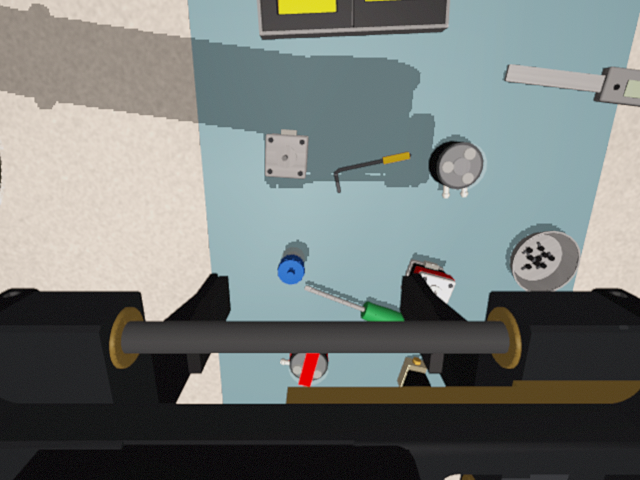

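The wrist view has the motor at (286,156) with its socket toward the tray, the filter at (291,270) and the pump at (457,165). Next I hover over the motor.

Run:
```python
from h import *
cal=calibration("wrist")
for p,z in [((286,156),48),((457,165),42),((291,270),48)]: print(ray(cal,p,z))
plan(441,-8,150,90,6,1)
```

```text
[440.63244232   3.27923234]
[616.38914063  -3.24252081]
[ 445.35234221 -120.20136575]
start [470.7 -49.8 247. ] 91.0 tilt [ 0.002  0.001 -1.   ]
[[1,7.1,-4.8,16.2,0,0,0.003],[1,7,-4.9,16.2,0,0,0.003],[1,7,-4.9,16.2,0,0,0.003],[1,7,-4.9,16.1,0,0,0.003],[1,7,-4.9,16.2,0,0,0.003],[1,7,-4.9,16.1,0,0,0.003]]
end [441.  -8. 150.] 89.92
```

Emit:
send_rows(increments=[[1, 7, -5, 16, 0, 0, 0.003], [1, 7, -5, 16, 0, 0, 0.003], [1, 7, -5, 16, 0, 0, 0.003], [1, 7, -5, 16, 0, 0, 0.003], [1, 7, -5, 16, 0, 0, 0.003], [1, 7, -5, 16, 0, 0, 0.003], [1, 0, 0, 0, 0, 0, 0], [1, 0, 0, 0, 0, 0, 0], [1, 0, 0, 0, 0, 0, 0], [1, 0, 0, 0, 0, 0, 0]])

```text
t: 4.13
ee_pos: [441.6, -18.1, 151.8]
eef_rot: [[0.019, 1.0, 0.002], [1.0, -0.019, -0.001], [-0.001, 0.002, -1.0]]
contact_force: [-0.1, -0.2, 0.2]
width: 87.2
```

```bash
cat >> h.py <<'E'
def snap(fn,pts=()):
    o=get_obs();cal=calibration("wrist");im=grab_frame("wrist")
    R=o["eef_rot"];print("t",round(o["t"],2),"tcp",o["ee_pos"].round(1),"a",np.degrees(np.arctan2(R[1,0],R[0,0])).round(2),"F",o["contact_force"].round(1),"w",round(o["width"],1))
    np.save(fn+".npy",im)
    cv2.imwrite(fn,im);return cal,im,o
E
python3 - <<'E'
from h import *
cal,im,o=snap("pics/w2.png")
for k,z in [("motor",48)]:
    for r in masks_of("wrist",k)[:3]:
        p=np.array(r["position"])*[640,480];print(k,r["score"],p,ray(cal,p,z))
E
```

```text
t 4.13 tcp [441.6 -18.1 151.8] a 88.92 F [-0.1 -0.2  0.2] w 87.2
motor 0.74 [312.384 211.296] [4.39820028e+02 1.64326298e-01]
```

View pics/w2.png

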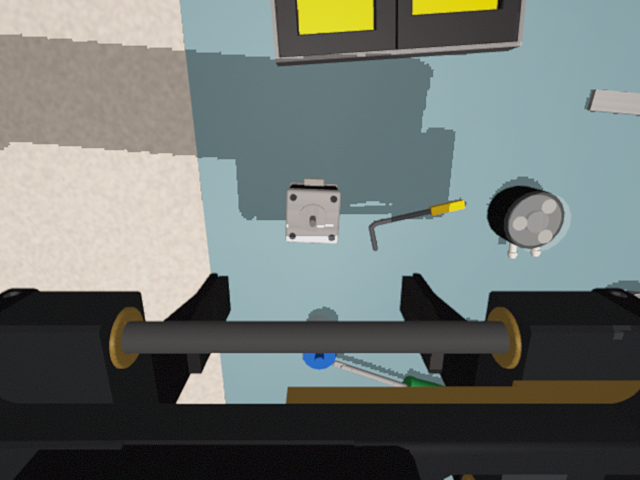

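Run:
```python
from h import *
im=np.load("pics/w2.png.npy");cv2.imwrite("pics/w2z.png",cv2.resize(im[170:255,270:360],None,fx=7,fy=7,interpolation=cv2.INTER_CUBIC))
```

```text
(no output)
```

View pics/w2z.png

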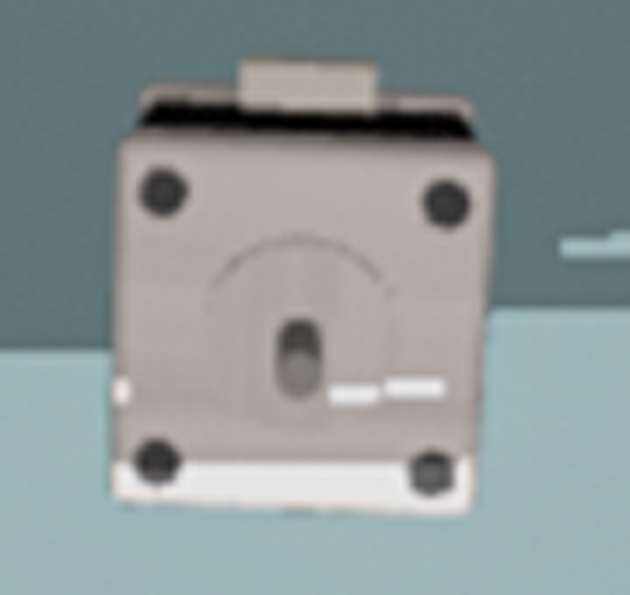

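Run:
```python
from h import *
cal=calibration("wrist")
P=np.array([[163,190],[446,203],[431,472],[158,461]])/7+[270,170]
W=np.array([ray(cal,p-[.4,.4],48) for p in P]);print(W.round(1),W.mean(0));
d=W[1]-W[0]+W[2]-W[3];print(np.degrees(np.arctan2(d[1],d[0])));d=W[0]-W[3]+W[1]-W[2];print(np.degrees(np.arctan2(d[1],d[0])))
```

```text
[[424.9  11.8]
 [455.8   9.8]
 [454.  -21. ]
 [423.2 -19.1]] [439.46754497  -4.61387766]
-3.6494598344022826
86.7384033802152
```

Run:
```python
from h import *
s=plan(439.5,-4.6,14,86.6,9,0.7)
```

```text
start [441.4 -18.2 151.5] 88.9 tilt [-0.     0.002 -1.   ]
[[0.7,1.5,-0.2,15.3,0,0,0.004],[0.7,1.5,-0.2,15.3,0,0,0.004],[0.7,1.5,-0.3,15.3,0,0,0.004],[0.7,1.5,-0.3,15.3,0,0,0.004],[0.7,1.5,-0.3,15.3,0,0,0.004],[0.7,1.5,-0.3,15.2,0,0,0.004],[0.7,1.5,-0.2,15.3,0,0,0.004],[0.7,1.5,-0.3,15.2,0,0,0.004],[0.7,1.5,-0.3,15.3,0,0,0.004]]
end [439.5  -4.6  14. ] 86.83
```

Emit:
send_rows(increments=[[0.7, 6.8, -1.2, 10, 0, 0, 0.02], [0.7, 6.8, -1.2, 10, 0, 0, 0.02], [0.7, 0, 0, 15, 0, 0, 0], [0.7, 0, 0, 15, 0, 0, 0], [0.7, 0, 0, 15, 0, 0, 0], [0.7, 0, 0, 15, 0, 0, 0], [0.7, 0, 0, 15, 0, 0, 0], [0.7, 0, 0, 15, 0, 0, 0], [0.7, 0, 0, 15, 0, 0, 0], [0.7, 0, 0, 12, 0, 0, 0], [0.7, 0, 0, 0, 0, 0, 0], [0.7, 0, 0, 0, 0, 0, 0]])

```text
t: 5.23
ee_pos: [438.5, -4.2, 13.6]
eef_rot: [[0.059, 0.998, -0.001], [0.998, -0.059, 0.001], [0.0, -0.001, -1.0]]
contact_force: [-0.2, 0.1, -0.0]
width: 60.9
```

Run:
```python
from h import *
snap("pics/w3.png")
```

```text
t 5.23 tcp [438.5  -4.2  13.6] a 86.6 F [-0.2  0.1 -0. ] w 60.9
```

View pics/w3.png

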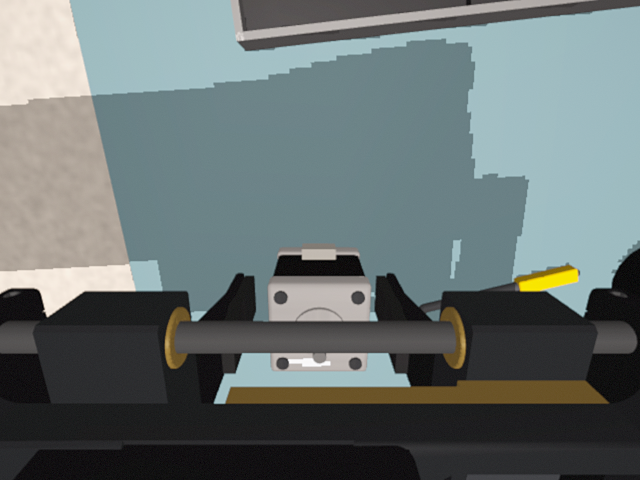

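The motor sits between the fingers, centred near (318,320). I close and lift.

Emit:
send_rows(increments=[[0.3, 0, 0, 0, 0, 0, 0], [0.3, 0, 0, 0, 0, 0, 0], [0.3, 0, 0, 0, 0, 0, 0], [0.3, 0, 0, 0, 0, 0, 0], [0.3, 0, 0, 0, 0, 0, 0], [0.3, 0, 0, 0, 0, 0, 0]])

```text
t: 5.78
ee_pos: [439.4, -4.3, 14.2]
eef_rot: [[0.059, 0.998, 0.002], [0.998, -0.059, -0.0], [-0.0, 0.002, -1.0]]
contact_force: [1.9, -0.5, 3.7]
width: 41.9
```

Emit:
send_rows(increments=[[0.3, 0, 0, -8, 0, 0, 0], [0.3, 0, 0, -12, 0, 0, 0], [0.3, 0, 0, -15, 0, 0, 0], [0.3, 0, 0, -15, 0, 0, 0], [0.3, 0, 0, -15, 0, 0, 0], [0.3, 0, 0, -15, 0, 0, 0], [0.3, 0, 0, 0, 0, 0, 0], [0.3, 0, 0, 0, 0, 0, 0], [0.3, 0, 0, 0, 0, 0, 0]])

```text
t: 6.53
ee_pos: [437.3, -4.2, 92.6]
eef_rot: [[0.059, 0.998, -0.002], [0.998, -0.059, -0.0], [-0.0, -0.002, -1.0]]
contact_force: [-0.5, -0.9, -3.9]
width: 42.0
```

Run:
```python
from h import *
s=plan(461,159.6,94,92.3,10,0.3)
```

```text
start [437.3  -4.2  92.6] 86.6 tilt [-0.    -0.002 -1.   ]
[[0.3,16.5,1.4,-0.1,0,0,-0.01],[0.3,16.5,1.6,-0.1,0,0,-0.01],[0.3,16.5,1.7,-0.2,0,0,-0.01],[0.3,16.4,1.9,-0.1,0,0,-0.01],[0.3,16.4,2.1,-0.2,0,0,-0.01],[0.3,16.4,2.2,-0.1,0,0,-0.01],[0.3,16.4,2.4,-0.2,0,0,-0.01],[0.3,16.3,2.5,-0.1,0,0,-0.01],[0.3,16.3,2.7,-0.2,0,0,-0.01],[0.3,16.3,2.9,-0.1,0,0,-0.01]]
end [461.  159.6  94. ] 92.35
```

Emit:
send_rows(increments=[[0.3, 16.5, 1.5, 0, 0, 0, -0.01], [0.3, 16.5, 1.5, 0, 0, 0, -0.01], [0.3, 16.5, 1.7, 0, 0, 0, -0.01], [0.3, 16.5, 2, 0, 0, 0, -0.01], [0.3, 16.5, 2, 0, 0, 0, -0.01], [0.3, 16.5, 2.2, 0, 0, 0, -0.01], [0.3, 16.5, 2.5, 0, 0, 0, -0.01], [0.3, 16, 2.5, 0, 0, 0, -0.01], [0.3, 16, 2.7, 0, 0, 0, -0.01], [0.3, 16, 3, 0, 0, 0, -0.01], [0.3, 0, 0, 0, 0, 0, 0], [0.3, 0, 0, 0, 0, 0, 0]])

```text
t: 7.53
ee_pos: [461.1, 159.8, 92.2]
eef_rot: [[-0.043, 0.999, -0.003], [0.999, 0.043, 0.0], [0.0, -0.003, -1.0]]
contact_force: [-0.3, 0.2, -3.3]
width: 42.1
```

Run:
```python
from h import *
cal,im,o=snap("pics/w4.png")
t=grab_frame("top");cv2.imwrite("pics/t4.png",cv2.resize(t[130:290,190:390],None,fx=4,fy=3.75))
s=plan(461,159.6,22,92.3,7,0.3)
```

```text
t 7.53 tcp [461.1 159.8  92.2] a 92.48 F [-0.3  0.2 -3.3] w 42.1
start [461.5 158.1  92.4] 92.3 tilt [-0.001 -0.002 -1.   ]
[[0.3,0.2,-0.1,10.1,0,0,0.0],[0.3,0.2,-0.1,10.1,0,0,0.0],[0.3,0.2,-0.1,10,0,0,0.0],[0.3,0.2,-0,10.1,0,0,0.0],[0.3,0.2,-0.1,10,0,0,0.0],[0.3,0.2,-0,10.1,0,0,0.0],[0.3,0.3,-0.1,10,0,0,0.0]]
end [461.  159.6  22. ] 92.32
```

View pics/w4.png

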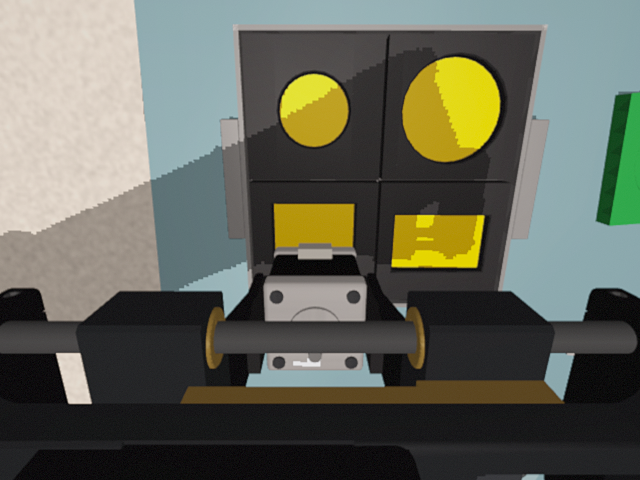

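Run:
```python
from h import *
im=np.load("pics/w4.png.npy");cal=calibration("wrist")
for p in [(273,204),(355,203)]: print(ray(cal,p,8).round(1))
h=cv2.cvtColor(im,cv2.COLOR_BGR2HSV);m=cv2.inRange(h,(22,120,60),(36,255,255));m[:,:200]=0;m[280:]=0
n,l,s,c=cv2.connectedComponentsWithStats(m)
for i in range(1,n):
    if s[i,4]>500:
        cs,_=cv2.findContours((l==i).astype(np.uint8),0,1);W=np.array([ray(cal,p,8) for p in max(cs,key=cv2.contourArea)[:,0]]);r=cv2.minAreaRect(W.astype(np.float32));print(s[i],ray(cal,c[i],8).round(1),np.round(r[0],1),np.round(r[1],1),r[2])
```

```text
[429.9 184.9]
[488.3 188. ]
[ 402   56   99  106 8120] [546.8 253.8] [546.7 252.5] [64.7 65.3] 36.43980026245117
[ 280   73   69   74 3972] [456.3 249.4] [456.6 249. ] [45.2 45.5] 2.354806423187256
[ 274  203   81   46 3286] [459.4 171.2] [459.6 169.8] [57.9 34. ] 2.374892473220825
[ 391  214   94   54 4689] [550.6 162.3] [550.5 162. ] [65.4 41. ] 2.3999195098876953
```

Emit:
send_rows(increments=[[0.3, 0, -0.5, 10, 0, 0, 0], [0.3, 0, 0, 12, 0, 0, 0], [0.3, 0, 0, 12, 0, 0, 0], [0.3, 0, 0, 12, 0, 0, 0], [0.3, 0, 0, 10, 0, 0, 0], [0.3, 0, 0, 6, 0, 0, 0], [0.3, 0, 0, 4, 0, 0, 0], [0.3, 0, 0, 2, 0, 0, 0], [0.3, 0, 0, 1, 0, 0, 0], [0.3, 0, 0, 0, 0, 0, 0], [0.3, 0, 0, 0, 0, 0, 0]])

```text
t: 8.55
ee_pos: [462.3, 159.2, 24.9]
eef_rot: [[-0.041, 0.999, 0.001], [0.999, 0.041, -0.0], [-0.0, 0.001, -1.0]]
contact_force: [0.1, 0.5, -3.2]
width: 41.7
```

Run:
```python
from h import *
cal,im,o=snap("pics/w5.png")
```

```text
t 8.55 tcp [462.3 159.2  24.9] a 92.35 F [ 0.1  0.5 -3.2] w 41.7
```

View pics/w5.png

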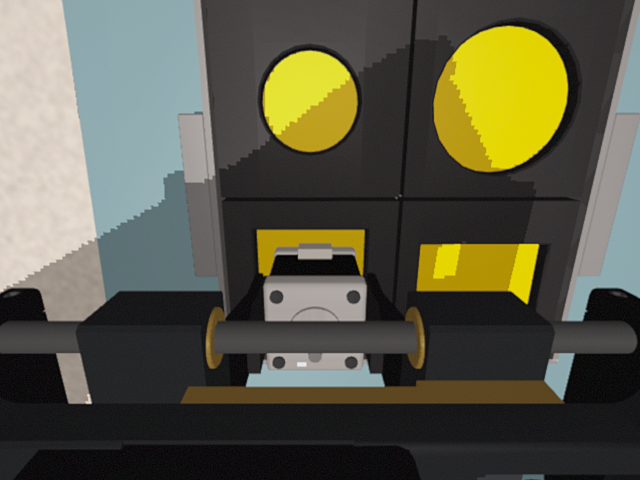

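Emit:
send_rows(increments=[[0.3, 0, -1, 1, 0, 0, 0], [0.3, 0, 0, 1, 0, 0, 0], [0.3, 0, 0, 0, 0, 0, 0], [0.3, 0, 0, 0, 0, 0, 0]])

```text
t: 8.93
ee_pos: [460.9, 159.0, 22.5]
eef_rot: [[-0.041, 0.999, 0.0], [0.999, 0.041, -0.0], [-0.0, -0.0, -1.0]]
contact_force: [-0.4, 0.6, -3.5]
width: 41.8
```

Emit:
send_rows(increments=[[0.3, 0, 0, 0.5, 0, 0, 0], [0.3, 0, 0, 0, 0, 0, 0], [0.3, 0, 0, 0, 0, 0, 0]])

```text
t: 9.18
ee_pos: [461.0, 159.0, 22.2]
eef_rot: [[-0.041, 0.999, 0.0], [0.999, 0.041, -0.0], [-0.0, 0.0, -1.0]]
contact_force: [-0.2, -1.0, -0.6]
width: 41.9
```

Emit:
send_rows(increments=[[0.6, 0, 0, 0, 0, 0, 0], [0.6, 0, 0, 0, 0, 0, 0], [0.6, 0, 0, 0, 0, 0, 0], [0.6, 0, 0, -5, 0, 0, 0], [0.6, 0, 0, -15, 0, 0, 0], [0.6, 0, 0, -20, 0, 0, 0], [0.6, 0, 0, -20, 0, 0, 0], [0.6, 0, 0, -20, 0, 0, 0], [0.6, 0, 0, -20, 0, 0, 0], [0.6, 0, 0, 0, 0, 0, 0], [0.6, 0, 0, 0, 0, 0, 0]])

```text
t: 10.1
ee_pos: [461.9, 159.2, 123.3]
eef_rot: [[-0.041, 0.999, 0.003], [0.999, 0.041, -0.0], [-0.0, 0.003, -1.0]]
contact_force: [-0.3, 0.1, -0.7]
width: 52.0
```

Run:
```python
from h import *
cal,im,o=snap("pics/w6.png")
s=plan(625,-10,150,92.3,10,1)
```

```text
t 10.1 tcp [461.9 159.2 123.3] a 92.34 F [-0.3  0.1 -0.7] w 52.0
start [461.  158.8 122.1] 92.3 tilt [-0.001  0.001 -1.   ]
[[1,-17.5,15.7,-2.8,0,0,0.0],[1,-17.5,15.7,-2.8,0,0,0.0],[1,-17.5,15.7,-2.8,0,0,0.0],[1,-17.6,15.7,-2.8,0,0,0.0],[1,-17.5,15.7,-2.8,0,0,0.0],[1,-17.6,15.7,-2.8,0,0,0.0],[1,-17.5,15.7,-2.8,0,0,0.0],[1,-17.6,15.7,-2.8,0,0,0.0],[1,-17.5,15.7,-2.7,0,0,0.0],[1,-17.6,15.7,-2.8,0,0,0.0]]
end [625. -10. 150.] 92.34
```

View pics/w6.png

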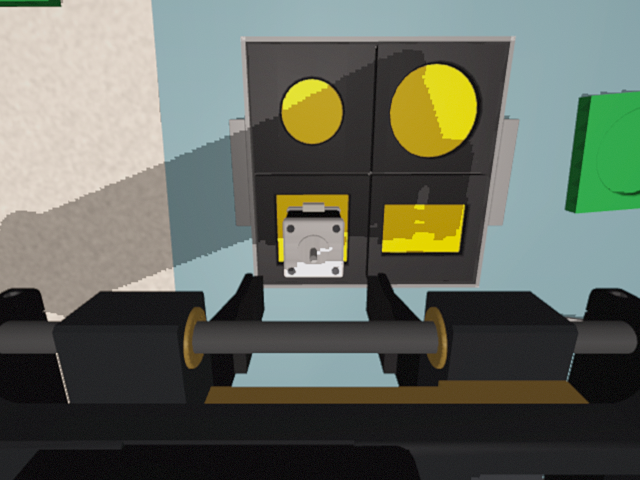

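The motor stands in the square pocket at about (314,245). Next is the pump.

Emit:
send_rows(increments=[[1, -18, 15.5, -3, 0, 0, 0], [1, -18, 15.5, -3, 0, 0, 0], [1, -18, 15.5, -3, 0, 0, 0], [1, -18, 15.5, -3, 0, 0, 0], [1, -18, 15.5, -3, 0, 0, 0], [1, -18, 15.5, -3, 0, 0, 0], [1, -18, 15.5, -3, 0, 0, 0], [1, -18, 15.5, -3, 0, 0, 0], [1, -18, 15.5, -3, 0, 0, 0], [1, -18, 15.5, -3, 0, 0, 0], [1, 0, 0, 0, 0, 0, 0], [1, 0, 0, 0, 0, 0, 0]])

```text
t: 11.15
ee_pos: [622.8, -15.7, 150.0]
eef_rot: [[-0.039, 0.999, -0.003], [0.999, 0.039, 0.001], [0.001, -0.003, -1.0]]
contact_force: [-0.3, 0.7, -0.5]
width: 87.3
```

Run:
```python
from h import *
cal,im,o=snap("pics/w7.png")
```

```text
t 11.15 tcp [622.8 -15.7 150. ] a 92.21 F [-0.3  0.7 -0.5] w 87.3
```

View pics/w7.png

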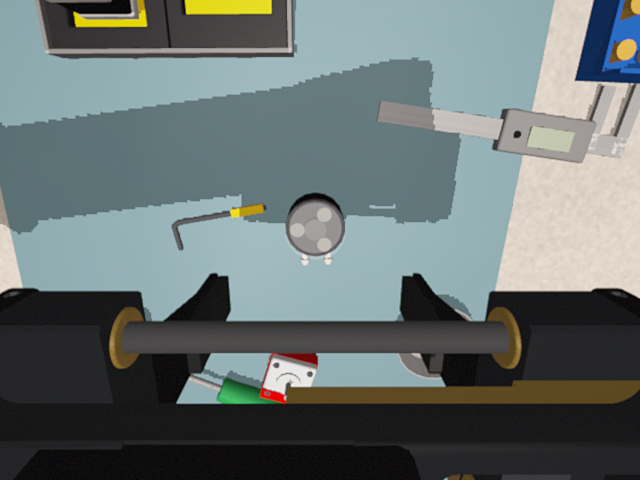

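Run:
```python
from h import *
im=np.load("pics/w7.png.npy");cv2.imwrite("pics/w7z.png",cv2.resize(im[185:270,270:360],None,fx=7,fy=7,interpolation=cv2.INTER_CUBIC))
snap("pics/w7b.png")
```

```text
t 11.2 tcp [622.2 -14.  150.3] a 92.34 F [-0.6 -0.1  0.2] w 87.4
```

View pics/w7z.png

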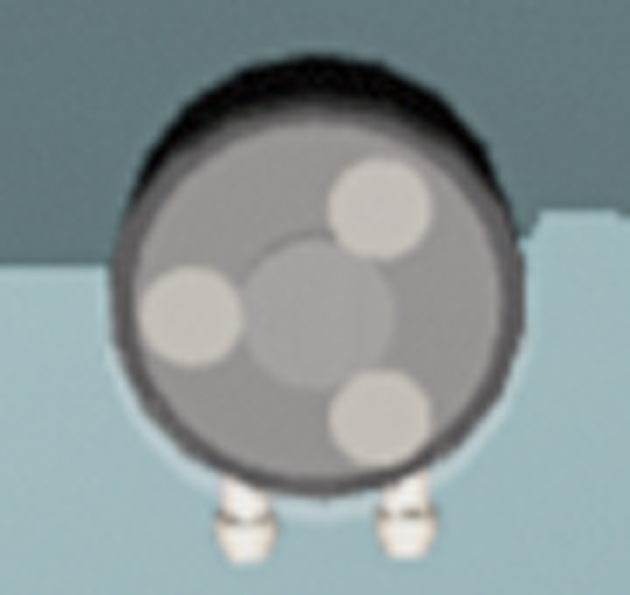

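Run:
```python
from h import *
cal,im,o=snap("pics/w7c.png")
print(ray(cal,(317/7+270,308/7+185),42))
g=cv2.medianBlur(cv2.cvtColor(im,cv2.COLOR_BGR2GRAY),3)
c=cv2.HoughCircles(g,cv2.HOUGH_GRADIENT,1.2,200,param1=120,param2=20,minRadius=22,maxRadius=34)
print(c)
h=cv2.cvtColor(im,cv2.COLOR_BGR2HSV)
m=cv2.inRange(h,(0,0,0),(180,60,215));m[:190]=0;m[285:]=0;m[:,:280]=0;m[:,355:]=0
b=cv2.inRange(h,(0,0,215),(180,40,255));
n,l,s,cc=cv2.connectedComponentsWithStats(b[185:290,270:360])
W=[]
for i in range(1,n):
    if s[i,4]>15: p=cc[i]+[270,185];print(p,s[i,4],ray(cal,p,24))
if c is not None: print(ray(cal,c[0,0,:2],42))
cv2.imwrite("pics/w7z2.png",cv2.resize(im[185:270,270:360],None,fx=7,fy=7,interpolation=cv2.INTER_CUBIC))
```

```text
t 11.25 tcp [622.  -13.2 150.7] a 92.43 F [-0.6  0.4 -0.2] w 87.0
[621.48114866 -10.47144611]
[[[313.80002 231.00002  28.     ]
  [137.40001 348.6      29.08   ]]]
[328.30434783 261.32608696] 46 [634.39180126 -44.60960338]
[304.76470588 258.94117647] 17 [613.63847632 -43.27789179]
[305.33333333 264.41666667] 24 [614.31699175 -48.40443844]
[620.36159418 -12.19089692]
```

View pics/w7z2.png

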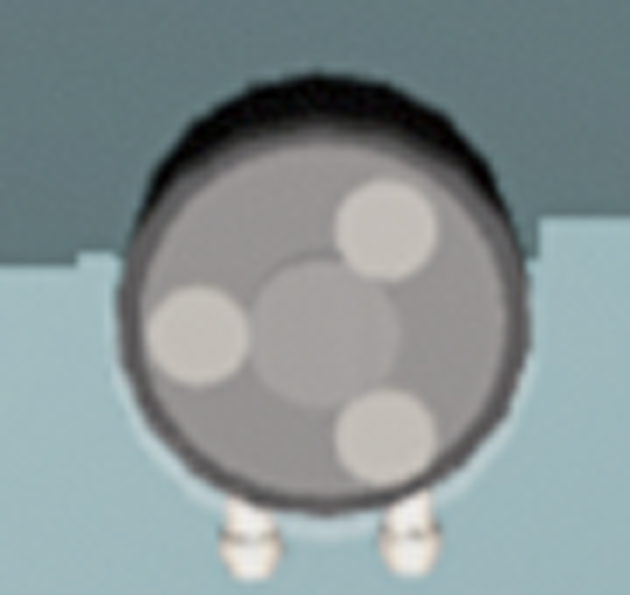

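Run:
```python
from h import *
cal=calibration("wrist");o=get_obs();print(o["ee_pos"],ray(cal,(316,230.2),42))
ct=calibration("top");print(proj(ct,[621.7,-12,42]))
plan(621.5,-12,14,93.5,10,1)
```

```text
[621.99745942 -12.88570913 151.05693132] [622.19866938 -11.29014518]
[[322.70493666 181.67716933]]
start [622.  -12.9 151.1] 92.5 tilt [ 0.001 -0.002 -1.   ]
[[1,0.1,-0,13.7,0,0,-0.002],[1,0.1,-0.1,13.7,0,0,-0.002],[1,0.1,-0,13.7,0,0,-0.002],[1,0.1,-0.1,13.7,0,0,-0.002],[1,0.1,-0,13.7,0,0,-0.002],[1,0.1,-0.1,13.7,0,0,-0.002],[1,0.1,-0,13.7,0,0,-0.002],[1,0.1,-0.1,13.7,0,0,-0.002],[1,0.1,-0,13.7,0,0,-0.002],[1,0,-0.1,13.8,0,0,-0.002]]
end [621.5 -12.   14. ] 93.61
```

Emit:
send_rows(increments=[[1, 0, 0, 15, 0, 0, -0.01], [1, 0, 0, 15, 0, 0, -0.01], [1, 0, 0, 0, 0, 0, 0], [1, 0, 0, 0, 0, 0, 0], [1, 0, 0, 0, 0, 0, 0], [1, 0, 0, 0, 0, 0, 0], [1, 0, 0, 0, 0, 0, 0], [1, 0, 0, 0, 0, 0, 0]])

```text
t: 11.97
ee_pos: [623.6, -14.4, 122.8]
eef_rot: [[-0.061, 0.998, 0.001], [0.998, 0.061, -0.0], [-0.0, 0.001, -1.0]]
contact_force: [-0.3, 0.3, 0.2]
width: 87.1
```

Run:
```python
from h import *
cal,im,o=snap("pics/w8.png")
for i in range(3): print(get_obs()["ee_pos"], (-cal["camera_from_world"][:3,:3].T@cal["camera_from_world"][:3,3]).round(1))
cv2.imwrite("pics/w8z.png",cv2.resize(im[200:320,250:390],None,fx=5,fy=5,interpolation=cv2.INTER_CUBIC))
ct=calibration("top");
print(ray(ct,(324.5,181.7),42),ray(ct,(321.7,252.3),48))
cs=calibration("scene");print(proj(cs,[[622,-12,42],[622,-15,42],[439.5,-4.6,48],[439.5,-8,48]]))
im=cv2.imread("pics/scene0.png");cv2.imwrite("pics/s0z.png",cv2.resize(im[200:320,230:350],None,fx=5,fy=5,interpolation=cv2.INTER_CUBIC))
```

```text
t 11.97 tcp [623.6 -14.4 122.8] a 93.49 F [-0.3  0.3  0.2] w 87.1
[623.44760872 -14.45355374 122.60809295] [617.9  65.4 284.3]
[623.44760872 -14.45355374 122.60809295] [617.9  65.4 284.3]
[623.44760872 -14.45355374 122.60809295] [617.9  65.4 284.3]
[621.54743518 -16.50699961] [441.90269149  -6.32975087]
[[265.79971787 288.73575616]
 [264.48378788 287.95465045]
 [321.74057419 221.81678677]
 [320.31067017 221.06375044]]
```

View pics/w8z.png

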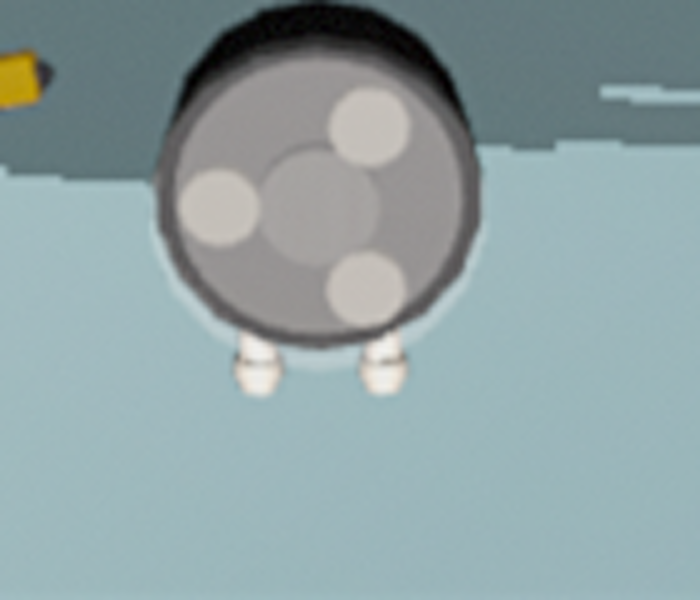

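View pics/s0z.png

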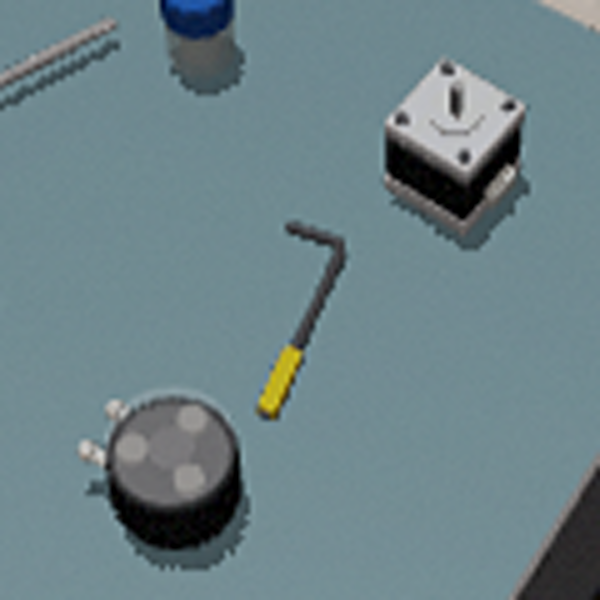

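Run:
```python
from h import *
cal=calibration("wrist");print(ray(cal,(313.3,238.5),42))
W=[ray(cal,(250+a/5,200+b/5),24) for a,b in [(258,375),(383,372)]];print(W)
print(ray(calibration("scene"),(264.6,290.1),42))
```

```text
[621.74007573 -11.08766958]
[array([614.49150514, -48.03843024]), array([634.50543342, -46.29440764])]
[625.53326503 -12.18919794]
```

Emit:
send_rows(increments=[[1, 2.5, -2, 12, 0, 0, -0.01], [1, 0, 0, 15, 0, 0, 0], [1, 0, 0, 15, 0, 0, 0], [1, 0, 0, 15, 0, 0, 0], [1, 0, 0, 15, 0, 0, 0], [1, 0, 0, 15, 0, 0, 0], [1, 0, 0, 14, 0, 0, 0], [1, 0, 0, 7, 0, 0, 0], [1, 0, 0, 0, 0, 0, 0], [1, 0, 0, 0, 0, 0, 0], [1, 0, 0, 0, 0, 0, 0]])

```text
t: 12.93
ee_pos: [621.8, -11.9, 14.8]
eef_rot: [[-0.071, 0.997, 0.001], [0.997, 0.071, -0.0], [-0.0, 0.001, -1.0]]
contact_force: [-0.7, 0.8, 0.3]
width: 86.5
```

Run:
```python
from h import *
snap("pics/w9.png")
```

```text
t 12.93 tcp [621.8 -11.9  14.8] a 94.07 F [-0.7  0.8  0.3] w 86.5
```

View pics/w9.png

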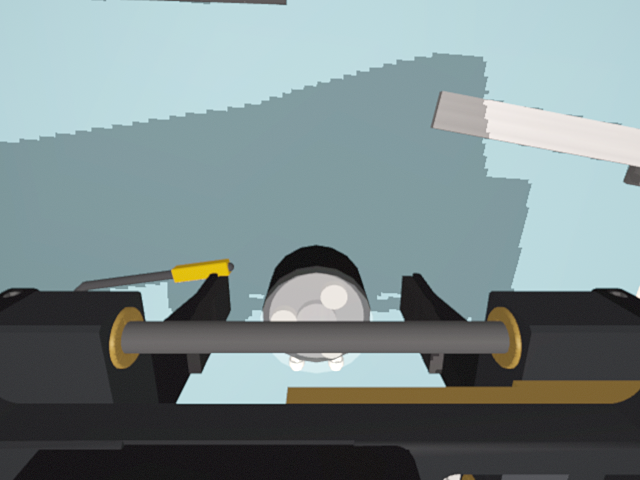

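Run:
```python
from h import *
cal=calibration("wrist");o=get_obs();print(o["ee_pos"],proj(cal,[*o["ee_pos"][:2],42]), ray(cal,(317,317),42))
```

```text
[621.90761441 -11.9346425   15.03480661] [[316.10964185 320.79606982]] [622.15693213 -10.06011478]
```

Emit:
send_rows(increments=[[0.4, 0, 0, 0, 0, 0, 0], [0.4, 0, 0, 0, 0, 0, 0], [0.4, 0, 0, 0, 0, 0, 0], [0.4, 0, 0, 0, 0, 0, 0], [0.4, 0, 0, 0, 0, 0, 0], [0.4, 0, 0, 0, 0, 0, 0], [0.4, 0, 0, 0, 0, 0, 0], [0.4, 0, 0, 0, 0, 0, 0]])

```text
t: 13.65
ee_pos: [621.2, -12.1, 14.1]
eef_rot: [[-0.071, 0.997, 0.0], [0.997, 0.071, -0.0], [-0.0, 0.0, -1.0]]
contact_force: [1.4, -0.6, -0.4]
width: 49.5
```

Emit:
send_rows(increments=[[0.4, 0, 0, -8, 0, 0, 0], [0.4, 0, 0, -13, 0, 0, 0], [0.4, 0, 0, -20, 0, 0, 0], [0.4, 0, 0, -20, 0, 0, 0], [0.4, 0, 0, -20, 0, 0, 0], [0.4, 0, 0, 0, 0, 0, 0], [0.4, 0, 0, 0, 0, 0, 0], [0.4, 0, 0, 0, 0, 0, 0]])

```text
t: 14.32
ee_pos: [620.5, -12.3, 94.7]
eef_rot: [[-0.071, 0.997, -0.001], [0.997, 0.071, -0.0], [-0.0, -0.001, -1.0]]
contact_force: [-0.1, 0.4, -2.0]
width: 49.7
```

Run:
```python
from h import *
s=plan(546.9,252.3,95,92.4,11,0.4)
```

```text
start [620.5 -12.3  94.7] 94.1 tilt [-0.    -0.001 -1.   ]
[[0.4,24.5,-5,-0,0,0,0.003],[0.4,24.4,-5,-0,0,0,0.003],[0.4,24.4,-5.1,-0,0,0,0.003],[0.4,24.4,-5.2,-0,0,0,0.003],[0.4,24.4,-5.3,-0,0,0,0.003],[0.4,24.4,-5.3,-0,0,0,0.003],[0.4,24.4,-5.4,-0.1,0,0,0.003],[0.4,24.4,-5.5,-0,0,0,0.003],[0.4,24.3,-5.5,-0.1,0,0,0.003],[0.4,24.4,-5.6,-0,0,0,0.003],[0.4,24.3,-5.7,-0.1,0,0,0.003]]
end [546.9 252.3  95. ] 92.18
```

Emit:
send_rows(increments=[[0.4, 24.5, -5, 0, 0, 0, 0.003], [0.4, 24.5, -5, 0, 0, 0, 0.003], [0.4, 24.5, -5, 0, 0, 0, 0.003], [0.4, 24.5, -5, 0, 0, 0, 0.003], [0.4, 24.5, -5, 0, 0, 0, 0.003], [0.4, 24.5, -5.5, 0, 0, 0, 0.003], [0.4, 24.5, -5.5, 0, 0, 0, 0.003], [0.4, 24.5, -5.5, 0, 0, 0, 0.003], [0.4, 24, -5.5, 0, 0, 0, 0.003], [0.4, 24, -5.5, 0, 0, 0, 0.003], [0.4, 24, -5.5, 0, 0, 0, 0.003], [0.4, 0, 0, 0, 0, 0, 0]])

```text
t: 15.32
ee_pos: [544.0, 258.9, 94.1]
eef_rot: [[-0.046, 0.999, -0.003], [0.999, 0.046, 0.004], [0.004, -0.003, -1.0]]
contact_force: [-0.7, 2.1, -1.3]
width: 49.9
```

Emit:
send_rows(increments=[[0.4, 0, 0, 0, 0, 0, 0], [0.4, 0, 0, 0, 0, 0, 0], [0.4, 0, 0, 0, 0, 0, 0]])

```text
t: 15.57
ee_pos: [548.3, 250.5, 94.1]
eef_rot: [[-0.036, 0.999, -0.001], [0.999, 0.036, -0.001], [-0.001, -0.001, -1.0]]
contact_force: [-0.5, -0.4, -2.4]
width: 49.1
```

Run:
```python
from h import *
cal,im,o=snap("pics/w10.png")
print(proj(cal,[[546.9+33*np.cos(t),253+33*np.sin(t),8] for t in [0,np.pi/2,np.pi]]))
```

```text
t 15.57 tcp [548.3 250.5  94.1] a 92.07 F [-0.5 -0.4 -2.4] w 49.1
[[358.430403   238.84892442]
 [315.56126751 193.08548654]
 [269.25748729 235.70001848]]
```

View pics/w10.png

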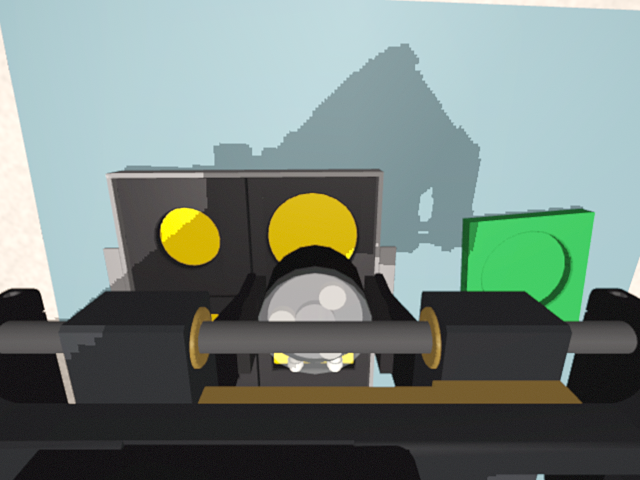

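Emit:
send_rows(increments=[[0.4, 1, -1, 10, 0, 0, 0], [0.4, 0, 0, 12, 0, 0, 0], [0.4, 0, 0, 12, 0, 0, 0], [0.4, 0, 0, 12, 0, 0, 0], [0.4, 0, 0, 10, 0, 0, 0], [0.4, 0, 0, 6, 0, 0, 0], [0.4, 0, 0, 4, 0, 0, 0], [0.4, 0, 0, 2, 0, 0, 0], [0.4, 0, 0, 0, 0, 0, 0], [0.4, 0, 0, 0, 0, 0, 0], [0.4, 0, 0, 0, 0, 0, 0]])

```text
t: 16.53
ee_pos: [547.5, 253.5, 27.6]
eef_rot: [[-0.038, 0.999, 0.001], [0.999, 0.038, 0.0], [0.0, 0.001, -1.0]]
contact_force: [-1.2, -0.5, -1.3]
width: 49.6
```

Run:
```python
from h import *
cal,im,o=snap("pics/w11.png")
print(proj(cal,[[546.9+33*np.cos(t),253+33*np.sin(t),8] for t in [0,np.pi/2,np.pi]]))
```

```text
t 16.53 tcp [547.5 253.5  27.6] a 92.18 F [-1.2 -0.5 -1.3] w 49.6
[[373.18904793 279.97254915]
 [316.90748271 221.01447189]
 [255.64743717 275.86328393]]
```

View pics/w11.png

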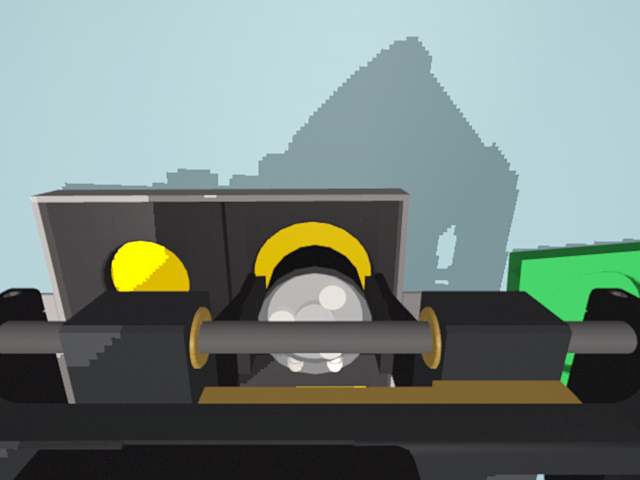

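Emit:
send_rows(increments=[[0.4, -1.5, 0, 1.5, 0, 0, 0], [0.4, 0, 0, 1.5, 0, 0, 0], [0.4, 0, 0, 1, 0, 0, 0], [0.4, 0, 0, 0.5, 0, 0, 0], [0.4, 0, 0, 0, 0, 0, 0], [0.4, 0, 0, 0, 0, 0, 0]])

```text
t: 17.08
ee_pos: [547.0, 251.7, 22.4]
eef_rot: [[-0.038, 0.999, -0.0], [0.999, 0.038, -0.0], [-0.0, -0.0, -1.0]]
contact_force: [0.1, -0.6, -1.5]
width: 49.4
```

Emit:
send_rows(increments=[[0.4, 0, 0, 0.5, 0, 0, 0], [0.4, 0, 0, 0, 0, 0, 0], [0.4, 0, 0, 0, 0, 0, 0]])

```text
t: 17.33
ee_pos: [547.2, 251.8, 22.1]
eef_rot: [[-0.038, 0.999, 0.0], [0.999, 0.038, 0.0], [0.0, 0.0, -1.0]]
contact_force: [-0.9, 0.6, -0.5]
width: 49.1
```

Emit:
send_rows(increments=[[0.4, 0, 0, 0.3, 0, 0, 0], [0.4, 0, 0, 0, 0, 0, 0], [0.4, 0, 0, 0, 0, 0, 0]])

```text
t: 17.58
ee_pos: [547.1, 251.8, 22.1]
eef_rot: [[-0.038, 0.999, 0.0], [0.999, 0.038, -0.0], [-0.0, 0.0, -1.0]]
contact_force: [-1.4, -0.7, 3.2]
width: 49.1
```

In contact (+3.2 N). I release to 61 mm and retreat.

Emit:
send_rows(increments=[[0.7, 0, 0, 0, 0, 0, 0], [0.7, 0, 0, 0, 0, 0, 0], [0.7, 0, 0, 0, 0, 0, 0], [0.7, 0, 0, -5, 0, 0, 0], [0.7, 0, 0, -15, 0, 0, 0], [0.7, 0, 0, -20, 0, 0, 0], [0.7, 0, 0, -20, 0, 0, 0], [0.7, 0, 0, -20, 0, 0, 0], [0.7, 0, 0, -20, 0, 0, 0], [0.7, 0, 0, -20, 0, 0, 0], [0.7, 0, 0, 0, 0, 0, 0], [0.7, 0, 0, 0, 0, 0, 0]])

```text
t: 18.58
ee_pos: [548.0, 252.4, 144.0]
eef_rot: [[-0.038, 0.999, 0.004], [0.999, 0.038, 0.001], [0.001, 0.004, -1.0]]
contact_force: [0.5, 0.3, -0.9]
width: 60.9
```

Run:
```python
from h import *
cal,im,o=snap("pics/w12.png")
cv2.imwrite("pics/t12.png",cv2.resize(grab_frame("top")[130:280,390:490],None,fx=4,fy=4))
s=plan(570,-100,160,75,12,0.7)
plan(605,-296,160,60,12,0.7,s)
```

```text
t 18.58 tcp [548.  252.4 144. ] a 92.18 F [ 0.5  0.3 -0.9] w 60.9
start [546.8 251.4 141.5] 92.2 tilt [-0.001 -0.    -1.   ]
[[0.7,-29.3,0.8,-1.5,0,0,0.025],[0.7,-29.3,1.6,-1.5,0,0,0.025],[0.7,-29.3,2.3,-1.5,0,0,0.025],[0.7,-29.2,3,-1.6,0,0,0.025],[0.7,-29.1,3.7,-1.5,0,0,0.025],[0.7,-29,4.5,-1.6,0,0,0.025],[0.7,-28.9,5.2,-1.5,0,0,0.025],[0.7,-28.7,5.9,-1.6,0,0,0.025],[0.7,-28.6,6.6,-1.5,0,0,0.025],[0.7,-28.4,7.4,-1.6,0,0,0.025],[0.7,-28.2,8,-1.5,0,0,0.025],[0.7,-28,8.8,-1.6,0,0,0.025]]
end [ 570. -100.  160.] 74.99
[[0.7,-15,7,0,0,0,0.022],[0.7,-14.9,7.4,0,0,0,0.022],[0.7,-14.7,7.7,0,0,0,0.022],[0.7,-14.5,8,0,0,0,0.022],[0.7,-14.3,8.3,0,0,0,0.022],[0.7,-14.2,8.7,0,0,0,0.022],[0.7,-14,9,0,0,0,0.022],[0.7,-13.8,9.3,0,0,0,0.022],[0.7,-13.5,9.6,0,0,0,0.022],[0.7,-13.3,9.8,0,0,0,0.022],[0.7,-13.2,10.2,0,0,0,0.022],[0.7,-12.9,10.4,0,0,0,0.022]]
end [ 605. -296.  160.] 59.86
```

View pics/w12.png

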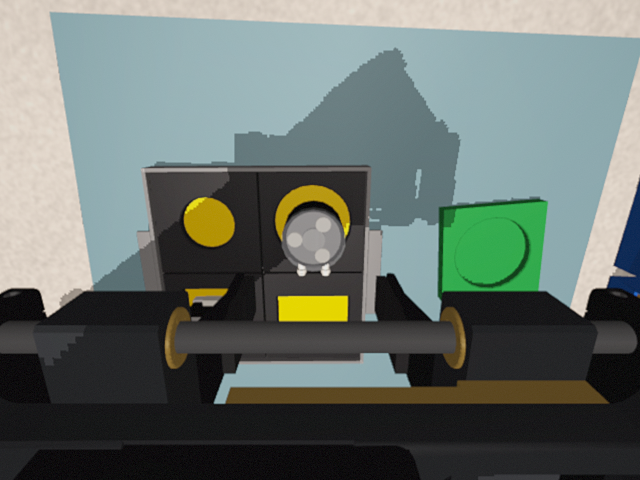

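The pump is seated in the large round pocket at about (313,238). On to the valve.

Emit:
send_rows(increments=[[0.7, -29, 1, -1.5, 0, 0, 0.02], [0.7, -29, 1.5, -1.5, 0, 0, 0.02], [0.7, -29, 2, -1.5, 0, 0, 0.02], [0.7, -29, 2.5, -1.5, 0, 0, 0.02], [0.7, -29, 3, -1.5, 0, 0, 0.02], [0.7, -29, 4, -1.5, 0, 0, 0.02], [0.7, -29, 4.5, -1.5, 0, 0, 0.02], [0.7, -29, 5, -1.5, 0, 0, 0.02], [0.7, -29, 5.5, -1.5, 0, 0, 0.02], [0.7, -29, 6, -1.5, 0, 0, 0.02], [0.7, -29, 6.5, -1.5, 0, 0, 0.02], [0.7, -29, 7, -1.5, 0, 0, 0.02]])

```text
t: 19.68
ee_pos: [569.3, -101.0, 158.6]
eef_rot: [[0.201, 0.979, -0.002], [0.979, -0.201, 0.0], [-0.0, -0.002, -1.0]]
contact_force: [1.0, -0.3, -0.4]
width: 61.1
```

Emit:
send_rows(increments=[[0.7, -18, 6, 0, 0, 0, 0], [0.7, -18, 6, 0, 0, 0, 0], [0.7, -18, 6, 0, 0, 0, 0], [0.7, -18, 6, 0, 0, 0, 0], [0.7, -18, 6, 0, 0, 0, 0], [0.7, -18, 6, 0, 0, 0, 0], [0.7, -18, 6, 0, 0, 0, 0], [0.7, -18, 6, 0, 0, 0, 0], [0.7, -18, 6, 0, 0, 0, 0], [0.7, -18, 6, 0, 0, 0, 0], [0.7, 0, 0, 0, 0, 0, 0], [0.7, 0, 0, 0, 0, 0, 0]])

```text
t: 20.68
ee_pos: [592.3, -289.6, 158.8]
eef_rot: [[0.203, 0.979, -0.001], [0.979, -0.203, 0.001], [0.001, -0.001, -1.0]]
contact_force: [0.2, 0.6, -0.1]
width: 61.2
```

Emit:
send_rows(increments=[[0.7, 0, 0, 0, 0, 0, 0], [0.7, 0, 0, 0, 0, 0, 0], [0.7, 0, 0, 0, 0, 0, 0]])

```text
t: 20.93
ee_pos: [593.3, -286.5, 159.9]
eef_rot: [[0.199, 0.98, 0.0], [0.98, -0.199, 0.0], [0.0, 0.0, -1.0]]
contact_force: [0.3, 0.8, 0.0]
width: 60.8
```

Run:
```python
from h import *
cal,im,o=snap("pics/w13.png");print(o["joint_pos"])
```

```text
t 20.93 tcp [ 593.3 -286.5  159.9] a 78.54 F [0.3 0.8 0. ] w 60.8
[ 0.82414489  0.42672135 -0.54610635  1.49278024  0.22556048  1.28525442
  0.05430319]
```

View pics/w13.png

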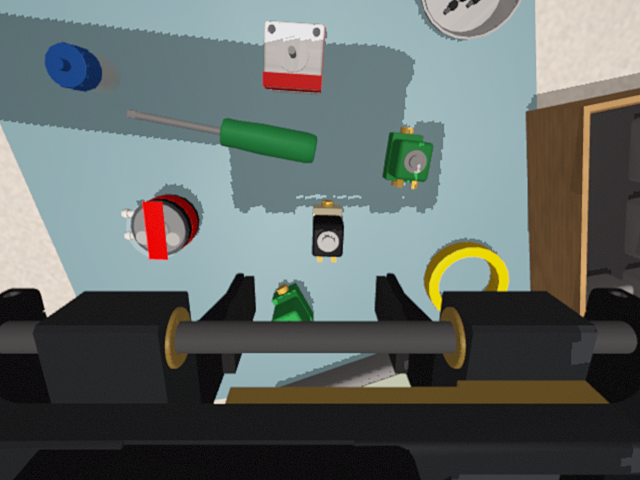

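Run:
```python
from h import *
cal,im,o=snap("pics/w14.png")
cv2.imwrite("pics/w14z.png",cv2.resize(im[190:275,285:375],None,fx=7,fy=7,interpolation=cv2.INTER_CUBIC))
```

```text
t 20.98 tcp [ 593.2 -286.7  159.9] a 78.53 F [0.4 0.2 0.1] w 61.1
```

View pics/w14z.png

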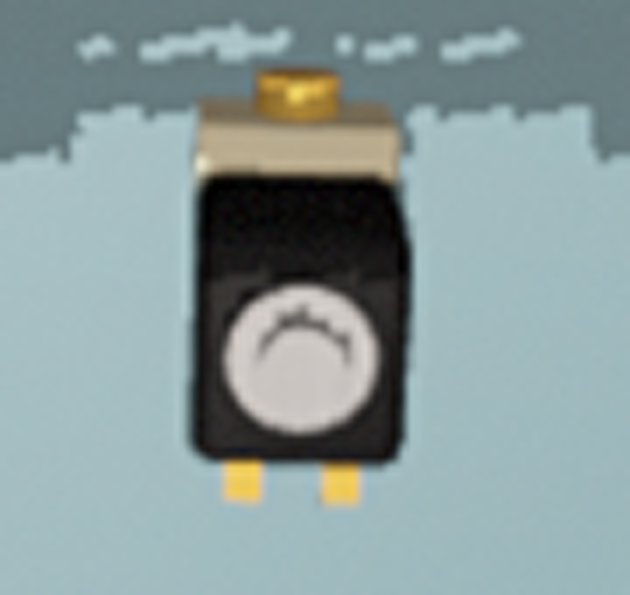

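Run:
```python
from h import *
cal=calibration("wrist");o=get_obs();print(o["ee_pos"])
f=lambda p,z:ray(cal,(285+p[0]/7-.4,190+p[1]/7-.4),z)
print("cap",f((302,358),56))
C=[f(p,50) for p in [(192,460),(402,462),(410,272),(197,270)]];print(np.round(C,1),np.mean(C,0))
d=C[1]-C[0];print(np.degrees(np.arctan2(d[1],d[0]))+90)
B=[f(p,18) for p in [(200,105),(397,108)]];d=B[1]-B[0];print(B,np.degrees(np.arctan2(d[1],d[0]))+90)
print("port",f((300,85),9))
print(proj(calibration("top"),[594,-288,56]))
```

```text
[ 593.1608876  -287.03119215  159.95984274]
cap [ 601.69693826 -294.72784341]
[[ 586.5 -306.5]
 [ 610.7 -311.6]
 [ 615.7 -288.9]
 [ 591.7 -283.8]] [ 601.13020922 -297.72557235]
77.95145703195425
[array([ 594.42740275, -271.60608185]), array([ 618.6727638 , -276.91601443])] 77.64679598150593
port [ 607.2130187  -273.45980978]
[[434.81830351 188.6619056 ]]
```

Run:
```python
from h import *
plan(602,-295.8,16,77.8,10,0.6)
```

```text
start [ 593.2 -287.   160. ] 78.5 tilt [-0.  0. -1.]
[[0.6,-0.7,1,14.4,0,0,0.001],[0.6,-0.7,1,14.4,0,0,0.001],[0.6,-0.7,1.1,14.4,0,0,0.001],[0.6,-0.7,1,14.4,0,0,0.001],[0.6,-0.7,1.1,14.4,0,0,0.001],[0.6,-0.7,1,14.4,0,0,0.001],[0.6,-0.6,1.1,14.4,0,0,0.001],[0.6,-0.7,1,14.4,0,0,0.001],[0.6,-0.6,1.1,14.4,0,0,0.001],[0.6,-0.7,1,14.4,0,0,0.001]]
end [ 602.  -295.8   16. ] 77.94
```

Emit:
send_rows(increments=[[0.6, -3.5, 5, 14, 0, 0, 0.006], [0.6, -3.5, 5.5, 14, 0, 0, 0.006], [0.6, 0, 0, 15, 0, 0, 0], [0.6, 0, 0, 15, 0, 0, 0], [0.6, 0, 0, 0, 0, 0, 0], [0.6, 0, 0, 0, 0, 0, 0], [0.6, 0, 0, 0, 0, 0, 0]])

```text
t: 21.62
ee_pos: [602.0, -297.1, 101.5]
eef_rot: [[0.212, 0.977, -0.0], [0.977, -0.212, 0.0], [0.0, -0.0, -1.0]]
contact_force: [-0.3, -0.4, 1.9]
width: 52.1
```

Run:
```python
from h import *
cal,im,o=snap("pics/w15.png")
print(proj(cal,[[*o["ee_pos"][:2],50],[*o["ee_pos"][:2],56]]))
cv2.imwrite("pics/w15z.png",im[180:420,180:460].repeat(2,0).repeat(2,1))
```

```text
t 21.62 tcp [ 602.  -297.1  101.5] a 77.73 F [-0.3 -0.4  1.9] w 52.1
[[315.41636022 256.94225437]
 [315.43361821 260.27856685]]
```

View pics/w15z.png

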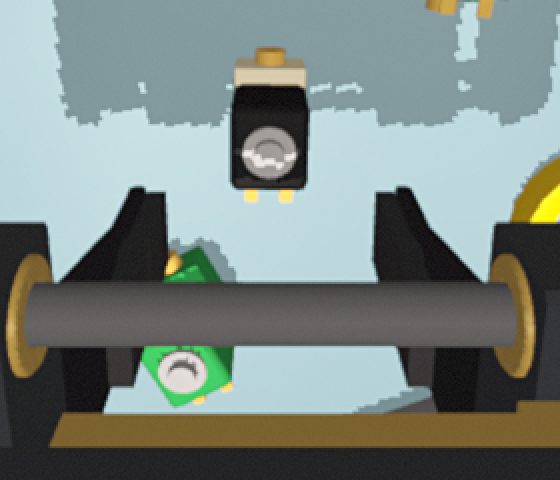

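Emit:
send_rows(increments=[[0.6, 1.5, 0, 12, 0, 0, 0], [0.6, 0, 0, 15, 0, 0, 0], [0.6, 0, 0, 15, 0, 0, 0], [0.6, 0, 0, 15, 0, 0, 0], [0.6, 0, 0, 15, 0, 0, 0], [0.6, 0, 0, 10, 0, 0, 0], [0.6, 0, 0, 3.5, 0, 0, 0], [0.6, 0, 0, 0, 0, 0, 0], [0.6, 0, 0, 0, 0, 0, 0], [0.6, 0, 0, 0, 0, 0, 0]])

```text
t: 22.5
ee_pos: [602.9, -295.8, 17.2]
eef_rot: [[0.212, 0.977, 0.002], [0.977, -0.212, -0.001], [-0.0, 0.002, -1.0]]
contact_force: [0.3, -1.2, 0.2]
width: 52.1
```

Emit:
send_rows(increments=[[0.1, 0, 0, 0, 0, 0, 0], [0.1, 0, 0, 0, 0, 0, 0], [0.1, 0, 0, 0, 0, 0, 0], [0.1, 0, 0, 0, 0, 0, 0], [0.1, 0, 0, 0, 0, 0, 0], [0.1, 0, 0, 0, 0, 0, 0], [0.1, 0, 0, 0, 0, 0, 0]])

```text
t: 23.08
ee_pos: [602.2, -295.6, 16.4]
eef_rot: [[0.212, 0.977, 0.0], [0.977, -0.212, -0.0], [-0.0, 0.0, -1.0]]
contact_force: [-0.8, 0.7, 1.4]
width: 25.7
```

Emit:
send_rows(increments=[[0.1, 0, 0, -8, 0, 0, 0], [0.1, 0, 0, -13, 0, 0, 0], [0.1, 0, 0, -20, 0, 0, 0], [0.1, 0, 0, -20, 0, 0, 0], [0.1, 0, 0, -20, 0, 0, 0], [0.1, 0, 0, -20, 0, 0, 0], [0.1, 0, 0, 0, 0, 0, 0], [0.1, 0, 0, 0, 0, 0, 0], [0.1, 0, 0, 0, 0, 0, 0]])

```text
t: 23.83
ee_pos: [601.6, -295.5, 116.8]
eef_rot: [[0.212, 0.977, -0.001], [0.977, -0.212, 0.0], [-0.0, -0.001, -1.0]]
contact_force: [-0.5, 0.4, -1.2]
width: 25.8
```

Run:
```python
from h import *
cal,im,o=snap("pics/w16.png")
s=plan(560,-70,117,130,12,0.1)
plan(550.7,162.5,117,182.4,11,0.1,s)
```

```text
t 23.83 tcp [ 601.6 -295.5  116.8] a 77.74 F [-0.5  0.4 -1.2] w 25.8
start [ 601.2 -295.3  116. ] 77.7 tilt [ 0.    -0.002 -1.   ]
[[0.1,17.6,-7.3,-0.1,0,0,-0.076],[0.1,18.1,-6,-0.1,0,0,-0.076],[0.1,18.5,-4.6,-0.1,0,0,-0.076],[0.1,18.8,-3.2,-0.1,0,0,-0.076],[0.1,19,-1.7,-0.1,0,0,-0.076],[0.1,19.1,-0.3,-0.1,0,0,-0.076],[0.1,19.1,1.2,-0.1,0,0,-0.076],[0.1,18.9,2.6,-0.1,0,0,-0.076],[0.1,18.7,4,-0,0,0,-0.076],[0.1,18.3,5.5,-0.1,0,0,-0.076],[0.1,17.8,6.8,-0,0,0,-0.076],[0.1,17.3,8.2,-0.1,0,0,-0.076]]
end [560. -70. 117.] 129.99
[[0.1,16.7,12.9,0,0,0,-0.083],[0.1,15.6,14.3,0,0,0,-0.083],[0.1,14.4,15.5,0,0,0,-0.083],[0.1,13,16.7,0,0,0,-0.083],[0.1,11.6,17.7,0,0,0,-0.083],[0.1,10.1,18.6,0,0,0,-0.083],[0.1,8.5,19.3,0,0,0,-0.083],[0.1,6.9,20,0,0,0,-0.083],[0.1,5.2,20.5,0,0,0,-0.083],[0.1,3.5,20.9,0,0,0,-0.083],[0.1,1.8,21.1,0,0,0,-0.083]]
end [550.7 162.5 117. ] 182.3
```

View pics/w16.png

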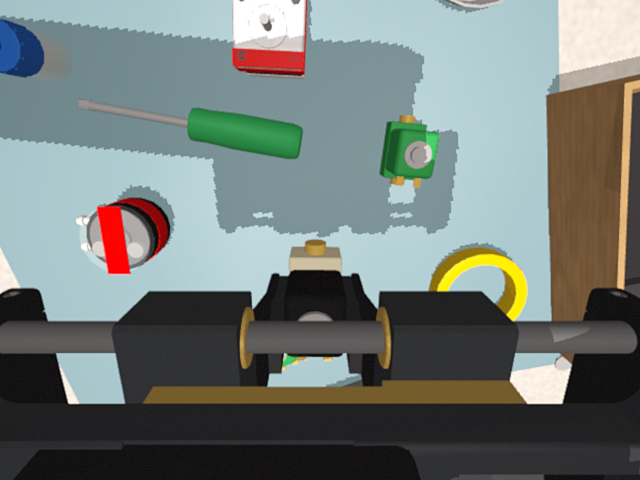

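The valve is held at about (315,290). I carry it over while turning to the nest's long axis.

Emit:
send_rows(increments=[[0.1, 17.5, -7.5, 0, 0, 0, -0.076], [0.1, 18, -6, 0, 0, 0, -0.076], [0.1, 18.5, -4.5, 0, 0, 0, -0.076], [0.1, 19, -3, 0, 0, 0, -0.076], [0.1, 19, -1.5, 0, 0, 0, -0.076], [0.1, 19, 0, 0, 0, 0, -0.076], [0.1, 19, 1, 0, 0, 0, -0.076], [0.1, 19, 2.5, 0, 0, 0, -0.076], [0.1, 18.5, 4, 0, 0, 0, -0.076], [0.1, 18.5, 5.5, 0, 0, 0, -0.076], [0.1, 18, 7, 0, 0, 0, -0.076], [0.1, 17.5, 8, 0, 0, 0, -0.076]])

```text
t: 24.88
ee_pos: [559.7, -69.0, 115.9]
eef_rot: [[-0.646, 0.764, -0.002], [0.764, 0.646, 0.001], [0.002, -0.001, -1.0]]
contact_force: [0.3, 0.3, -0.8]
width: 25.7
```

Emit:
send_rows(increments=[[0.1, 16.5, 13, 0, 0, 0, -0.083], [0.1, 15.5, 14.5, 0, 0, 0, -0.083], [0.1, 14.5, 15.5, 0, 0, 0, -0.083], [0.1, 13, 16.5, 0, 0, 0, -0.083], [0.1, 11.5, 17.5, 0, 0, 0, -0.083], [0.1, 10, 18.5, 0, 0, 0, -0.083], [0.1, 8.5, 19.5, 0, 0, 0, -0.083], [0.1, 7, 20, 0, 0, 0, -0.083], [0.1, 5, 20.5, 0, 0, 0, -0.083], [0.1, 3.5, 21, 0, 0, 0, -0.083], [0.1, 2, 21, 0, 0, 0, -0.083], [0.1, 0, 0, 0, 0, 0, 0]])

```text
t: 25.88
ee_pos: [549.7, 167.9, 116.4]
eef_rot: [[-0.999, -0.05, -0.002], [-0.05, 0.999, 0.004], [0.002, 0.004, -1.0]]
contact_force: [-1.2, 1.1, -1.5]
width: 25.6
```

Emit:
send_rows(increments=[[0.1, 0, 0, 0, 0, 0, 0], [0.1, 0, 0, 0, 0, 0, 0], [0.1, 0, 0, 0, 0, 0, 0], [0.1, 0, 0, 0, 0, 0, 0]])

```text
t: 26.22
ee_pos: [552.0, 160.7, 116.8]
eef_rot: [[-0.999, -0.038, -0.001], [-0.038, 0.999, -0.001], [0.001, -0.001, -1.0]]
contact_force: [0.6, 0.7, -1.1]
width: 25.7
```

Run:
```python
from h import *
cal,im,o=snap("pics/w17.png");print(o["joint_pos"].round(2))
e=np.radians(2.4);c,s=np.cos(e),np.sin(e)
print(proj(cal,[[550.7+c*u-s*v,162.5+s*u+c*v,8] for u,v in [(-33,-21),(-33,21),(33,21),(33,-21)]]).round(0))
```

```text
t 26.22 tcp [552.  160.7 116.8] a -177.84 F [ 0.6  0.7 -1.1] w 25.7
[ 0.51  0.42 -1.03  1.74  0.39  1.2   0.99]
[[290. 191.]
 [345. 191.]
 [343. 270.]
 [292. 270.]]
```

View pics/w17.png

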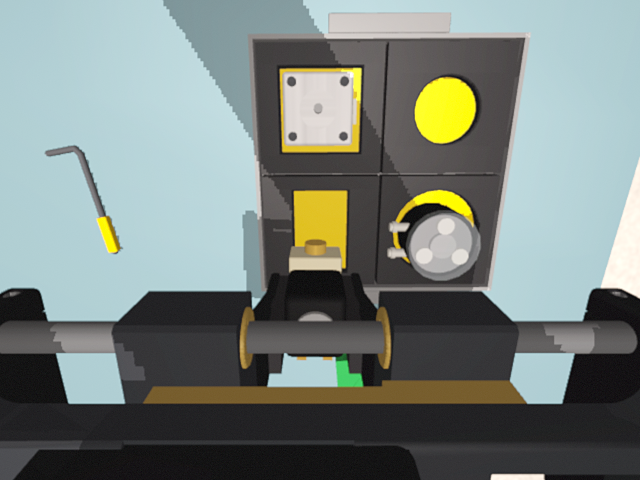

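Run:
```python
from h import *
cal,im,o=snap("pics/w18.png")
h=cv2.cvtColor(im,cv2.COLOR_BGR2HSV);m=cv2.inRange(h,(22,120,60),(36,255,255));m[:,:270]=0;m[235:]=0;m[:180]=0;m[:,370:]=0
cs,_=cv2.findContours(m,0,1);k=max(cs,key=cv2.contourArea)[:,0];print(k.min(0),k.max(0))
W=np.array([ray(cal,p,8) for p in k]);print(W.min(0),W.max(0),cv2.minAreaRect(W.astype(np.float32)))
b=(cv2.inRange(h,(15,30,60),(30,110,255)))
cv2.imwrite("pics/w18z.png",cv2.resize(im[180:380,250:400],None,fx=3,fy=3))
```

```text
t 26.27 tcp [552.1 160.9 117. ] a -177.82 F [-0.2 -0.7 -2.5] w 25.9
[293 190] [346 234]
[516.37626355 142.3100547 ] [553.59740822 185.42038542] ((534.9734497070312, 163.89512634277344), (35.66599655151367, 42.02540588378906), 2.219013214111328)
```

View pics/w18z.png

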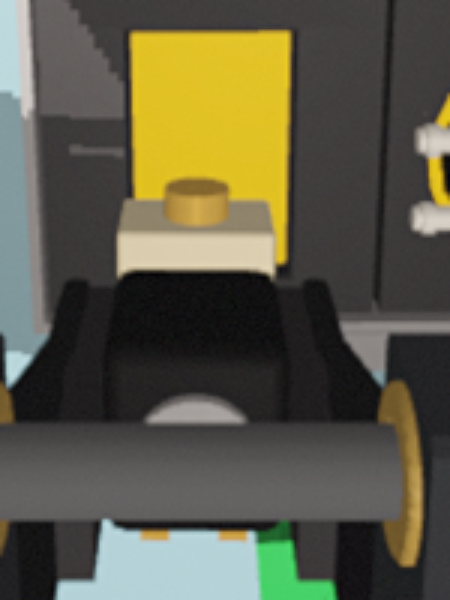

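Emit:
send_rows(increments=[[0.1, 1.5, 2.4, 12, 0, 0, -0.003], [0.1, 0, 0, 15, 0, 0, 0], [0.1, 0, 0, 15, 0, 0, 0], [0.1, 0, 0, 15, 0, 0, 0], [0.1, 0, 0, 13, 0, 0, 0], [0.1, 0, 0, 9, 0, 0, 0], [0.1, 0, 0, 5, 0, 0, 0], [0.1, 0, 0, 2, 0, 0, 0], [0.1, 0, 0, 0, 0, 0, 0], [0.1, 0, 0, 0, 0, 0, 0], [0.1, 0, 0, 0, 0, 0, 0], [0.1, 0, 0, 0, 0, 0, 0]])

```text
t: 27.32
ee_pos: [550.9, 164.7, 31.9]
eef_rot: [[-0.999, -0.043, 0.001], [-0.043, 0.999, 0.0], [-0.001, 0.0, -1.0]]
contact_force: [-1.1, 0.2, -1.8]
width: 25.9
```

Run:
```python
from h import *
cal,im,o=snap("pics/w19.png")
```

```text
t 27.32 tcp [550.9 164.7  31.9] a -177.53 F [-1.1  0.2 -1.8] w 25.9
```

View pics/w19.png

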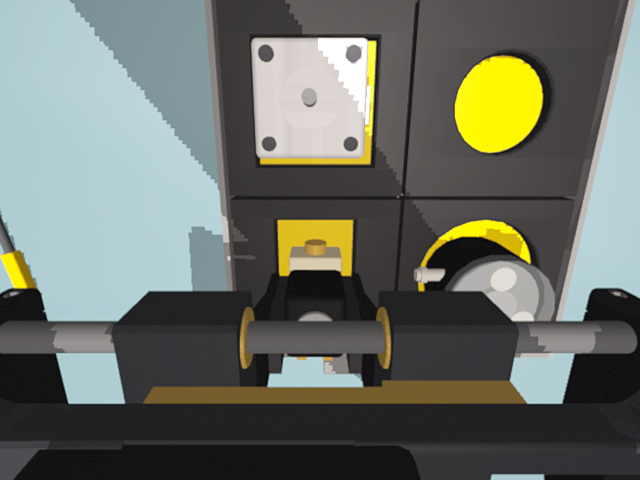

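Here the pocket spans columns 277–354 and the valve sits centred at 315. Lowering.

Emit:
send_rows(increments=[[0.1, 0, 0, 2, 0, 0, 0], [0.1, 0, 0, 2, 0, 0, 0], [0.1, 0, 0, 1.5, 0, 0, 0], [0.1, 0, 0, 1, 0, 0, 0], [0.1, 0, 0, 0, 0, 0, 0], [0.1, 0, 0, 0, 0, 0, 0], [0.1, 0, 0, 0, 0, 0, 0]])

```text
t: 27.95
ee_pos: [550.3, 164.6, 24.7]
eef_rot: [[-0.999, -0.043, -0.0], [-0.043, 0.999, -0.0], [0.0, -0.0, -1.0]]
contact_force: [-0.0, 0.3, -1.3]
width: 25.5
```

Emit:
send_rows(increments=[[0.1, 0, 0, 0.5, 0, 0, 0], [0.1, 0, 0, 0, 0, 0, 0], [0.1, 0, 0, 0, 0, 0, 0]])

```text
t: 28.2
ee_pos: [550.4, 164.6, 24.4]
eef_rot: [[-0.999, -0.043, 0.0], [-0.043, 0.999, -0.0], [-0.0, -0.0, -1.0]]
contact_force: [-0.6, 0.2, -0.1]
width: 25.9
```

Emit:
send_rows(increments=[[0.1, 0, 0, 0.3, 0, 0, 0], [0.1, 0, 0, 0, 0, 0, 0], [0.1, 0, 0, 0, 0, 0, 0]])

```text
t: 28.45
ee_pos: [550.4, 164.6, 24.4]
eef_rot: [[-0.999, -0.043, 0.0], [-0.043, 0.999, -0.0], [-0.0, -0.0, -1.0]]
contact_force: [-1.2, -0.8, 5.8]
width: 25.2
```

Emit:
send_rows(increments=[[0.45, 0, 0, 0, 0, 0, 0], [0.45, 0, 0, 0, 0, 0, 0], [0.45, 0, 0, 0, 0, 0, 0], [0.45, 0, 0, -5, 0, 0, 0], [0.45, 0, 0, -15, 0, 0, 0], [0.45, 0, 0, -20, 0, 0, 0], [0.45, 0, 0, -20, 0, 0, 0], [0.45, 0, 0, -20, 0, 0, 0], [0.45, 0, 0, -20, 0, 0, 0], [0.45, 0, 0, -20, 0, 0, 0], [0.45, 0, 0, 0, 0, 0, 0], [0.45, 0, 0, 0, 0, 0, 0]])

```text
t: 29.45
ee_pos: [551.2, 165.1, 145.9]
eef_rot: [[-0.999, -0.043, 0.003], [-0.043, 0.999, 0.0], [-0.003, 0.0, -1.0]]
contact_force: [0.1, 0.3, -0.0]
width: 39.0
```

Run:
```python
from h import *
cal,im,o=snap("pics/w20.png")
s=plan(500,0,160,130,11,0.7)
plan(446,-128,160,90,9,0.7,s)
```

```text
t 29.45 tcp [551.2 165.1 145.9] a -177.52 F [ 0.1  0.3 -0. ] w 39.0
start [550.5 164.5 144.6] -177.5 tilt [-0.001 -0.    -1.   ]
[[0.7,5.2,-14.7,-1.4,0,0,-0.488],[0.7,11.5,-10.6,-1.4,0,0,-0.488],[0.7,15.1,-3.9,-1.4,0,0,-0.488],[0.7,15.2,3.6,-1.4,0,0,-0.488],[0.7,11.8,10.4,-1.4,0,0,-0.488],[0.7,5.5,14.6,-1.4,0,0,-0.488],[0.7,-2,15.5,-1.4,0,0,-0.488],[0.7,-9,12.8,-1.4,0,0,-0.488],[0.7,-14,7.1,-1.4,0,0,-0.488],[0.7,-15.7,-0.4,-1.4,0,0,-0.488],[0.7,-13.7,-7.6,-1.4,0,0,-0.488]]
end [500.  -0. 160.] 130.03
[[0.7,-7,-13.7,-0,0,0,0.078],[0.7,-8.1,-13.2,-0,0,0,0.078],[0.7,-9.1,-12.5,-0,0,0,0.078],[0.7,-10,-11.7,-0,0,0,0.078],[0.7,-10.9,-10.9,-0,0,0,0.078],[0.7,-11.7,-10,-0,0,0,0.078],[0.7,-12.5,-9.1,-0,0,0,0.078],[0.7,-13.1,-8.1,-0,0,0,0.078],[0.7,-13.8,-7.1,-0,0,0,0.078]]
end [ 446. -128.  160.] 89.81
```

View pics/w20.png

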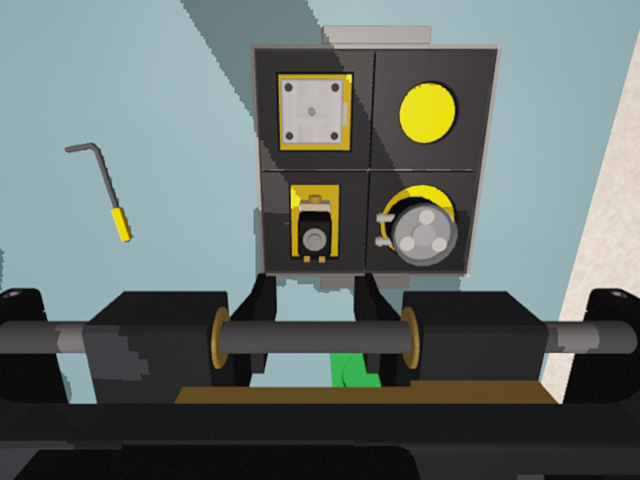

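The valve is seated in the oblong pocket at about (315,232). Last is the filter.

Run:
```python
from h import *
s=plan(500,0,155,135,12,0.7,[550.5,164.5,144.6,182.5])
plan(444.5,-131,155,88,12,0.7,s)
```

```text
[[0.7,4.8,-13.5,-0.9,0,0,0.069],[0.7,3.9,-13.8,-0.9,0,0,0.069],[0.7,2.9,-14,-0.9,0,0,0.069],[0.7,1.9,-14.2,-0.9,0,0,0.069],[0.7,0.9,-14.3,-0.8,0,0,0.069],[0.7,-0,-14.4,-0.9,0,0,0.069],[0.7,-1,-14.3,-0.8,0,0,0.069],[0.7,-2,-14.2,-0.9,0,0,0.069],[0.7,-3,-14,-0.8,0,0,0.069],[0.7,-4,-13.8,-0.9,0,0,0.069],[0.7,-4.9,-13.5,-0.8,0,0,0.069],[0.7,-5.9,-13.1,-0.9,0,0,0.069]]
end [500.  -0. 155.] 135.06
[[0.7,-4.4,-11,0,0,0,0.068],[0.7,-5.2,-10.7,0,0,0,0.068],[0.7,-5.9,-10.3,0,0,0,0.068],[0.7,-6.6,-9.9,0,0,0,0.068],[0.7,-7.2,-9.4,0,0,0,0.068],[0.7,-7.8,-8.9,0,0,0,0.068],[0.7,-8.4,-8.3,0,0,0,0.068],[0.7,-9,-7.7,0,0,0,0.068],[0.7,-9.5,-7.1,0,0,0,0.068],[0.7,-9.9,-6.4,0,0,0,0.068],[0.7,-10.4,-5.8,0,0,0,0.068],[0.7,-10.7,-5,0,0,0,0.068]]
end [ 444.5 -131.   155. ] 88.31
```

Emit:
send_rows(increments=[[0.7, 5, -13.5, -1, 0, 0, 0.069], [0.7, 4, -14, -1, 0, 0, 0.069], [0.7, 3, -14, -1, 0, 0, 0.069], [0.7, 2, -14, -1, 0, 0, 0.069], [0.7, 1, -14, -1, 0, 0, 0.069], [0.7, 0, -14.5, -1, 0, 0, 0.069], [0.7, -1, -14.5, -1, 0, 0, 0.069], [0.7, -2, -14, -1, 0, 0, 0.069], [0.7, -3, -14, -1, 0, 0, 0.069], [0.7, -4, -14, -1, 0, 0, 0.069], [0.7, -5, -13.5, -1, 0, 0, 0.069], [0.7, -6, -13, -1, 0, 0, 0.069]])

```text
t: 30.5
ee_pos: [498.1, -0.6, 154.9]
eef_rot: [[-0.705, 0.709, -0.002], [0.709, 0.705, 0.0], [0.002, -0.001, -1.0]]
contact_force: [0.9, -0.1, 1.3]
width: 61.1
```

Emit:
send_rows(increments=[[0.7, -4.5, -11, 0, 0, 0, 0.068], [0.7, -5, -10.5, 0, 0, 0, 0.068], [0.7, -6, -10.5, 0, 0, 0, 0.068], [0.7, -6.5, -10, 0, 0, 0, 0.068], [0.7, -7, -9.5, 0, 0, 0, 0.068], [0.7, -8, -9, 0, 0, 0, 0.068], [0.7, -8.5, -8.5, 0, 0, 0, 0.068], [0.7, -9, -7.5, 0, 0, 0, 0.068], [0.7, -9.5, -7, 0, 0, 0, 0.068], [0.7, -10, -6.5, 0, 0, 0, 0.068], [0.7, -10.5, -6, 0, 0, 0, 0.068], [0.7, -10.5, -5, 0, 0, 0, 0.068]])

```text
t: 31.5
ee_pos: [442.1, -131.3, 154.9]
eef_rot: [[0.033, 0.999, -0.002], [0.999, -0.033, 0.001], [0.001, -0.002, -1.0]]
contact_force: [-0.1, 0.5, 0.3]
width: 61.0
```

Emit:
send_rows(increments=[[0.7, 0, 0, 0, 0, 0, 0], [0.7, 0, 0, 0, 0, 0, 0], [0.7, 0, 0, 0, 0, 0, 0], [0.7, 0, 0, 0, 0, 0, 0], [0.7, 0, 0, 0, 0, 0, 0], [0.7, 0, 0, 0, 0, 0, 0]])

```text
t: 32.0
ee_pos: [443.5, -130.4, 155.9]
eef_rot: [[0.028, 1.0, -0.0], [1.0, -0.028, 0.0], [0.0, -0.0, -1.0]]
contact_force: [0.1, -0.4, 0.5]
width: 60.9
```

Run:
```python
from h import *
cal,im,o=snap("pics/w21.png");print(o["joint_pos"].round(2))
h=cv2.cvtColor(im,cv2.COLOR_BGR2HSV);m=cv2.inRange(h,(105,150,40),(125,255,255))
n,l,s,c=cv2.connectedComponentsWithStats(m)
for i in range(1,n):
    if s[i,4]>200: print(s[i],c[i],ray(cal,c[i],48))
cv2.imwrite("pics/w21z.png",cv2.resize(im[160:300,220:420],None,fx=4,fy=4,interpolation=cv2.INTER_CUBIC))
```

```text
t 32.0 tcp [ 443.5 -130.4  155.9] a 88.38 F [ 0.1 -0.4  0.5] w 60.9
[ 0.99 -0.01 -0.75  1.96 -0.01  1.19  0.22]
[ 297  210   37   40 1117] [314.61324978 229.74216652] [ 442.97049048 -128.18634472]
```

View pics/w21z.png

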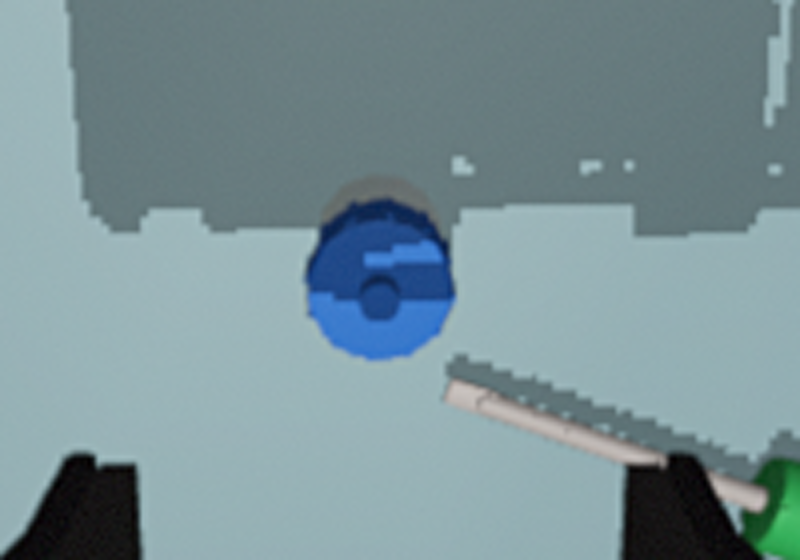

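Emit:
send_rows(increments=[[0.6, 1, 0, 14, 0, 0, 0], [0.6, 0, 0, 16, 0, 0, 0], [0.6, 0, 0, 18, 0, 0, 0], [0.6, 0, 0, 18, 0, 0, 0], [0.6, 0, 0, 18, 0, 0, 0], [0.6, 0, 0, 18, 0, 0, 0], [0.6, 0, 0, 18, 0, 0, 0], [0.6, 0, 0, 14, 0, 0, 0], [0.6, 0, 0, 6, 0, 0, 0], [0.6, 0, 0, 0, 0, 0, 0], [0.6, 0, 0, 0, 0, 0, 0], [0.6, 0, 0, 0, 0, 0, 0]])

```text
t: 33.05
ee_pos: [444.2, -130.2, 16.9]
eef_rot: [[0.03, 1.0, 0.002], [1.0, -0.03, -0.001], [-0.001, 0.002, -1.0]]
contact_force: [0.7, -0.5, -0.9]
width: 52.3
```

Run:
```python
from h import *
cal,im,o=snap("pics/w22.png");print(proj(cal,[*o["ee_pos"][:2],48]))
```

```text
t 33.05 tcp [ 444.2 -130.2   16.9] a 88.29 F [ 0.7 -0.5 -0.9] w 52.3
[[316.09043869 325.96998317]]
```

View pics/w22.png

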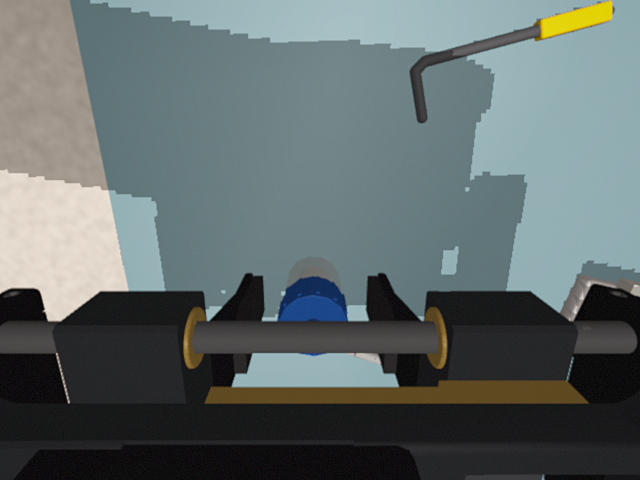

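Emit:
send_rows(increments=[[0.15, 0, 0, 0, 0, 0, 0], [0.15, 0, 0, 0, 0, 0, 0], [0.15, 0, 0, 0, 0, 0, 0], [0.15, 0, 0, 0, 0, 0, 0], [0.15, 0, 0, 0, 0, 0, 0], [0.15, 0, 0, 0, 0, 0, 0], [0.15, 0, 0, 0, 0, 0, 0]])

```text
t: 33.68
ee_pos: [443.4, -130.1, 16.1]
eef_rot: [[0.03, 1.0, 0.0], [1.0, -0.03, -0.0], [-0.0, 0.0, -1.0]]
contact_force: [-0.9, -0.5, 2.8]
width: 29.0
```

Emit:
send_rows(increments=[[0.15, 0, 0, -8, 0, 0, 0], [0.15, 0, 0, -13, 0, 0, 0], [0.15, 0, 0, -20, 0, 0, 0], [0.15, 0, 0, -20, 0, 0, 0], [0.15, 0, 0, -20, 0, 0, 0], [0.15, 0, 0, -20, 0, 0, 0], [0.15, 0, 0, 0, 0, 0, 0], [0.15, 0, 0, 0, 0, 0, 0], [0.15, 0, 0, 0, 0, 0, 0], [0.15, 0, 0, 0, 0, 0, 0]])

```text
t: 34.52
ee_pos: [442.4, -129.7, 115.9]
eef_rot: [[0.03, 1.0, -0.002], [1.0, -0.03, 0.001], [0.001, -0.002, -1.0]]
contact_force: [-0.1, -0.6, -1.5]
width: 29.4
```

Run:
```python
from h import *
cal,im,o=snap("pics/w23.png")
s=plan(430,60,118,92,10,0.15)
plan(456.9,249,118,92.4,10,0.15,s)
```

```text
t 34.52 tcp [ 442.4 -129.7  115.9] a 88.29 F [-0.1 -0.6 -1.5] w 29.4
start [ 442.4 -129.7  115.9] 88.3 tilt [ 0.001 -0.002 -1.   ]
[[0.15,18.9,-1.8,-0.2,0,0,-0.006],[0.15,18.9,-1.7,-0.2,0,0,-0.006],[0.15,18.9,-1.6,-0.2,0,0,-0.006],[0.15,19,-1.5,-0.2,0,0,-0.006],[0.15,19,-1.3,-0.2,0,0,-0.006],[0.15,19,-1.2,-0.2,0,0,-0.006],[0.15,19,-1.1,-0.2,0,0,-0.006],[0.15,19,-1,-0.2,0,0,-0.006],[0.15,19,-1,-0.3,0,0,-0.006],[0.15,18.9,-0.8,-0.2,0,0,-0.006]]
end [430.  60. 118.] 91.73
[[0.15,18.8,3.3,-0,0,0,-0.001],[0.15,18.8,3.3,-0,0,0,-0.001],[0.15,18.8,3.3,-0,0,0,-0.001],[0.15,18.8,3.3,-0,0,0,-0.001],[0.15,18.8,3.3,-0,0,0,-0.001],[0.15,18.8,3.4,-0,0,0,-0.001],[0.15,18.8,3.4,-0,0,0,-0.001],[0.15,18.8,3.4,-0,0,0,-0.001],[0.15,18.8,3.4,-0,0,0,-0.001],[0.15,18.8,3.3,-0,0,0,-0.001]]
end [456.9 249.  118. ] 92.3
```

View pics/w23.png

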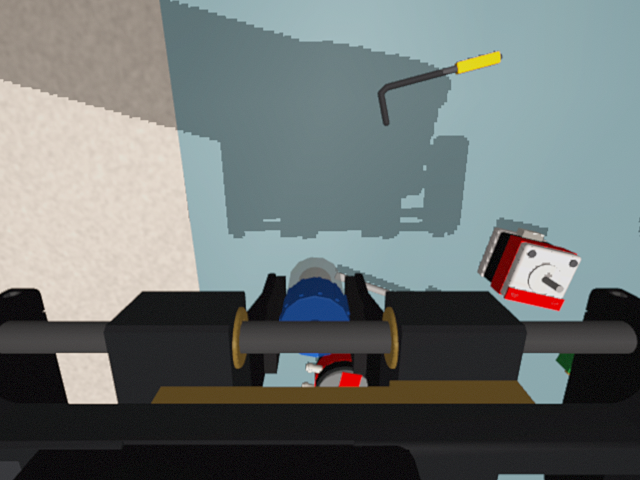

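Emit:
send_rows(increments=[[0.15, 19, 0, -1, 0, 0, -0.004], [0.15, 19, 0, -1, 0, 0, -0.004], [0.15, 19, 0, -1, 0, 0, -0.004], [0.15, 19, 0, -1, 0, 0, -0.004], [0.15, 19, 0, -1, 0, 0, -0.004], [0.15, 19, 0, -1, 0, 0, -0.004], [0.15, 19, 0, -1, 0, 0, -0.004], [0.15, 19, 0, -1, 0, 0, -0.004], [0.15, 19, 1, 0, 0, 0, -0.004], [0.15, 19, 1, 0, 0, 0, -0.004], [0.15, 0, 0, 0, 0, 0, 0], [0.15, 0, 0, 0, 0, 0, 0]])

```text
t: 35.57
ee_pos: [447.0, 60.8, 124.3]
eef_rot: [[-0.013, 1.0, -0.001], [1.0, 0.013, 0.0], [0.0, -0.001, -1.0]]
contact_force: [0.7, -1.2, -0.4]
width: 29.0
```

Run:
```python
from h import *
cal,im,o=snap("pics/w24.png")
s=plan(456.7,249,122,92.4,10,0.15)
```

```text
t 35.57 tcp [447.   60.8 124.3] a 90.73 F [ 0.7 -1.2 -0.4] w 29.0
start [447.1  59.7 124.3] 90.6 tilt [-0.    -0.001 -1.   ]
[[0.15,18.9,1.2,0.2,0,0,-0.003],[0.15,18.9,1.2,0.2,0,0,-0.003],[0.15,18.9,1.3,0.2,0,0,-0.003],[0.15,18.9,1.3,0.2,0,0,-0.003],[0.15,18.9,1.4,0.2,0,0,-0.003],[0.15,18.9,1.4,0.3,0,0,-0.003],[0.15,18.9,1.5,0.2,0,0,-0.003],[0.15,18.9,1.6,0.3,0,0,-0.003],[0.15,18.9,1.6,0.2,0,0,-0.003],[0.15,18.9,1.7,0.3,0,0,-0.003]]
end [456.7 249.  122. ] 92.33
```

Emit:
send_rows(increments=[[0.15, 19, 1.2, 0, 0, 0, -0.003], [0.15, 19, 1.2, 0, 0, 0, -0.003], [0.15, 19, 1.2, 0, 0, 0, -0.003], [0.15, 19, 1.2, 0, 0, 0, -0.003], [0.15, 19, 1.5, 0, 0, 0, -0.003], [0.15, 19, 1.5, 0, 0, 0, -0.003], [0.15, 19, 1.5, 0, 0, 0, -0.003], [0.15, 19, 1.5, 0, 0, 0, -0.003], [0.15, 19, 1.5, 0, 0, 0, -0.003], [0.15, 19, 1.5, 0, 0, 0, -0.003], [0.15, 0, 0, 0, 0, 0, 0], [0.15, 0, 0, 0, 0, 0, 0]])

```text
t: 36.62
ee_pos: [456.8, 249.8, 124.3]
eef_rot: [[-0.041, 0.999, -0.002], [0.999, 0.041, -0.0], [-0.0, -0.002, -1.0]]
contact_force: [0.5, -1.0, -1.4]
width: 29.5
```

Emit:
send_rows(increments=[[0.15, 0, 0, 0, 0, 0, 0], [0.15, 0, 0, 0, 0, 0, 0], [0.15, 0, 0, 0, 0, 0, 0], [0.15, 0, 0, 0, 0, 0, 0]])

```text
t: 36.95
ee_pos: [457.3, 249.0, 124.8]
eef_rot: [[-0.038, 0.999, 0.0], [0.999, 0.038, -0.001], [-0.001, 0.0, -1.0]]
contact_force: [-1.4, 0.9, -1.1]
width: 29.1
```

Run:
```python
from h import *
cal,im,o=snap("pics/w25.png")
print(proj(cal,[[456.7+23*np.cos(t),249.2+23*np.sin(t),8] for t in [0,np.pi/2,np.pi]]))
```

```text
t 36.95 tcp [457.3 249.  124.8] a 92.19 F [-1.4  0.9 -1.1] w 29.1
[[342.4423129  230.01701707]
 [315.73032421 201.58839207]
 [286.76876154 227.9500633 ]]
```

View pics/w25.png

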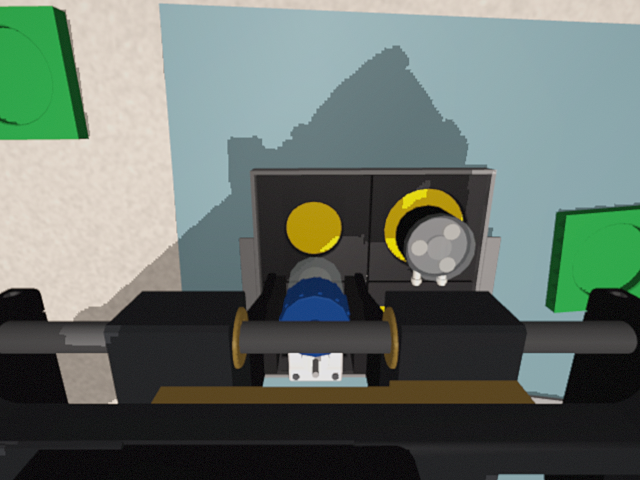

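Emit:
send_rows(increments=[[0.15, 0, -0.5, 12, 0, 0, 0], [0.15, 0, 0, 15, 0, 0, 0], [0.15, 0, 0, 15, 0, 0, 0], [0.15, 0, 0, 15, 0, 0, 0], [0.15, 0, 0, 15, 0, 0, 0], [0.15, 0, 0, 11, 0, 0, 0], [0.15, 0, 0, 7, 0, 0, 0], [0.15, 0, 0, 3, 0, 0, 0], [0.15, 0, 0, 0, 0, 0, 0], [0.15, 0, 0, 0, 0, 0, 0], [0.15, 0, 0, 0, 0, 0, 0], [0.15, 0, 0, 0, 0, 0, 0]])

```text
t: 38.0
ee_pos: [457.0, 250.5, 32.6]
eef_rot: [[-0.04, 0.999, 0.001], [0.999, 0.04, 0.0], [0.0, 0.001, -1.0]]
contact_force: [-0.8, 0.2, -0.5]
width: 29.3
```

Run:
```python
from h import *
cal,im,o=snap("pics/w26.png")
```

```text
t 38.0 tcp [457.  250.5  32.6] a 92.29 F [-0.8  0.2 -0.5] w 29.3
```

View pics/w26.png

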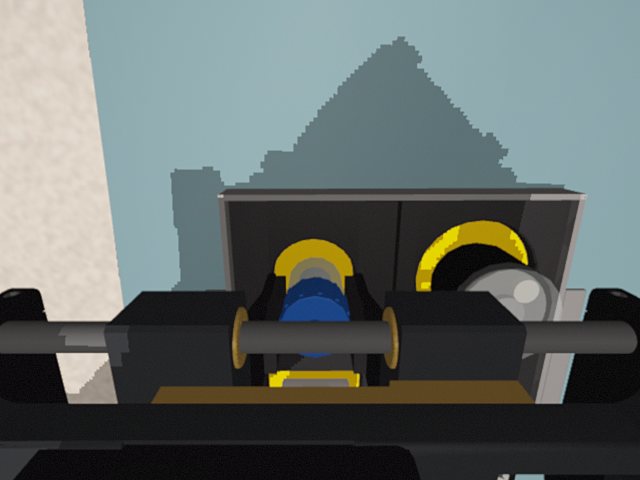

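Emit:
send_rows(increments=[[0.15, -1, 0, 2, 0, 0, 0], [0.15, 0, 0, 2, 0, 0, 0], [0.15, 0, 0, 1.5, 0, 0, 0], [0.15, 0, 0, 1, 0, 0, 0], [0.15, 0, 0, 0.5, 0, 0, 0], [0.15, 0, 0, 0, 0, 0, 0], [0.15, 0, 0, 0, 0, 0, 0]])

```text
t: 38.63
ee_pos: [456.4, 249.3, 24.9]
eef_rot: [[-0.04, 0.999, -0.0], [0.999, 0.04, -0.0], [-0.0, -0.0, -1.0]]
contact_force: [-0.3, -0.5, -0.8]
width: 29.3
```

Emit:
send_rows(increments=[[0.15, 0, 0, 0.5, 0, 0, 0], [0.15, 0, 0, 0, 0, 0, 0], [0.15, 0, 0, 0, 0, 0, 0]])

```text
t: 38.88
ee_pos: [456.5, 249.2, 24.4]
eef_rot: [[-0.04, 0.999, -0.0], [0.999, 0.04, -0.0], [-0.0, -0.0, -1.0]]
contact_force: [0.0, -0.1, -0.9]
width: 29.3
```

Emit:
send_rows(increments=[[0.15, 0, 0, 0.4, 0, 0, 0], [0.15, 0, 0, 0, 0, 0, 0], [0.15, 0, 0, 0, 0, 0, 0]])

```text
t: 39.13
ee_pos: [456.6, 249.3, 24.2]
eef_rot: [[-0.04, 0.999, 0.0], [0.999, 0.04, -0.0], [-0.0, 0.0, -1.0]]
contact_force: [-0.3, -0.3, 1.7]
width: 29.1
```

In contact. I release and retreat.

Emit:
send_rows(increments=[[0.5, 0, 0, 0, 0, 0, 0], [0.5, 0, 0, 0, 0, 0, 0], [0.5, 0, 0, 0, 0, 0, 0], [0.5, 0, 0, -5, 0, 0, 0], [0.5, 0, 0, -15, 0, 0, 0], [0.5, 0, 0, -20, 0, 0, 0], [0.5, 0, 0, -20, 0, 0, 0], [0.5, 0, 0, -20, 0, 0, 0], [0.5, 0, 0, -20, 0, 0, 0], [0.5, 0, 0, -20, 0, 0, 0], [0.5, 0, 0, -20, 0, 0, 0], [0.5, 0, 0, 0, 0, 0, 0]])

```text
t: 40.13
ee_pos: [458.6, 251.2, 169.0]
eef_rot: [[-0.041, 0.999, 0.007], [0.999, 0.041, 0.002], [0.002, 0.007, -1.0]]
contact_force: [-0.1, 1.5, 0.5]
width: 43.4
```

Emit:
send_rows(increments=[[0.5, -20, 0, -20, 0, 0, 0], [0.5, -30, 0, -10, 0, 0, 0], [0.5, -30, 0, -10, 0, 0, 0], [0.5, -30, 0, 0, 0, 0, 0], [0.5, -30, 0, 0, 0, 0, 0], [0.5, -30, 0, 0, 0, 0, 0], [0.5, -30, 0, 0, 0, 0, 0], [0.5, 0, 0, 0, 0, 0, 0], [0.5, 0, 0, 0, 0, 0, 0], [0.5, 0, 0, 0, 0, 0, 0], [0.5, 0, 0, 0, 0, 0, 0]])

```text
t: 41.05
ee_pos: [464.4, 51.0, 204.2]
eef_rot: [[-0.042, 0.999, 0.0], [0.999, 0.042, 0.0], [0.0, 0.0, -1.0]]
contact_force: [-0.3, 1.0, -0.4]
width: 43.6
```

Run:
```python
from h import *
cal,im,o=snap("pics/w27.png")
t=grab_frame("scene");cv2.imwrite("pics/s27.png",cv2.resize(t[130:380,130:470],None,fx=2.3,fy=2.3,interpolation=cv2.INTER_CUBIC))
t=grab_frame("top");cv2.imwrite("pics/t27.png",cv2.resize(t[180:280,190:350],None,fx=5,fy=5,interpolation=cv2.INTER_CUBIC))
```

```text
t 41.05 tcp [464.4  51.  204.2] a 92.43 F [-0.3  1.  -0.4] w 43.6
```

View pics/w27.png

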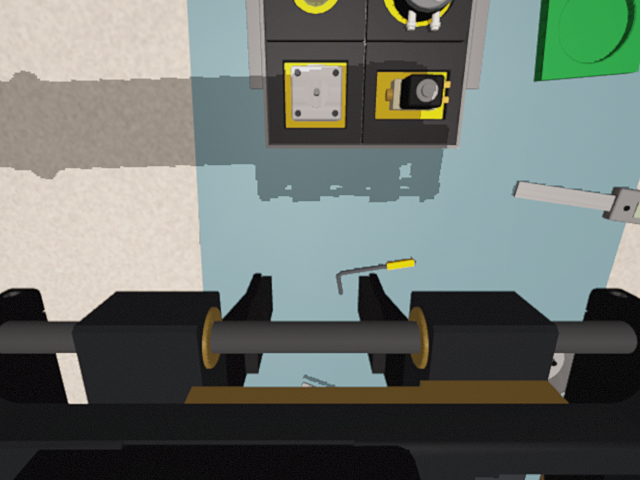

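View pics/s27.png

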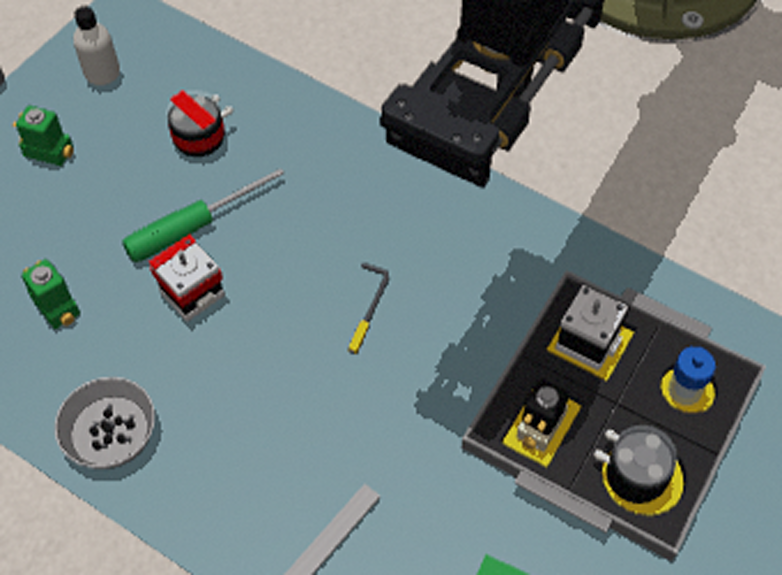

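View pics/t27.png

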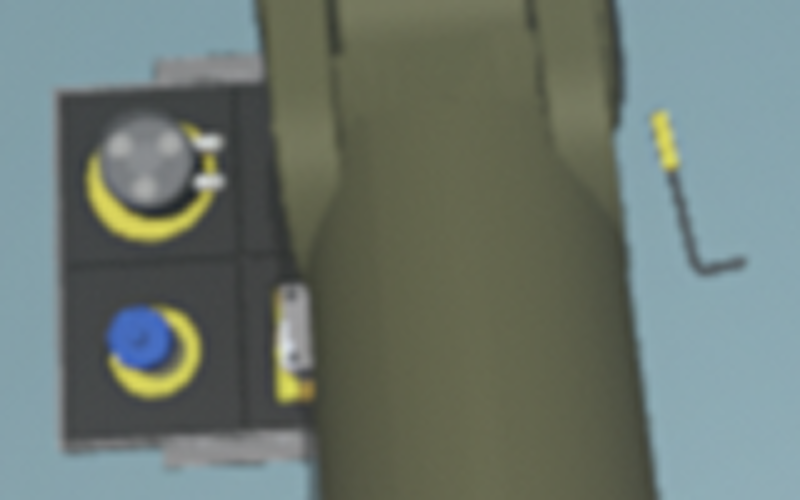

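All four parts stand upright on the yellow pocket floors in the scene view. The rejects (tape at (195,110) and (190,265) in the crop) and the green look-alikes have not moved, and the gripper is clear of everything.

```bash
python3 -c "
from station import *
print(sign_off(),get_obs()['t'])"
```

```text
the job is handed in; nothing more can be done
the job is handed in; nothing more can be done
```

The kit is made up and handed in, at about 41 s of the 128 s allowed. I placed the good motor, pump head, valve and filter in that order. Each was lowered until the force reading showed it resting on the pocket floor, then released.

- **Seating:** the last scene view shows all four upright in their own pockets. The other two views don't cover all four: the arm hid part of the tray from the top camera, and the wrist picture cut off the filter and pump.
- **Everything else:** in the final scene view the two taped rejects and the green valve look-alikes stand where they were. The green look-alikes of the round nest are mostly outside that view, and I did not touch them. The largest contact force I saw was about 6 N, read at the end of each move rather than continuously.
- **Disagreements:** the cameras differed by up to about 5 mm on where the pump was, and by about 2 mm on the oblong pocket. I trusted the wrist camera for the pump. For the valve I started from a compromise between the readings, then checked by eye that it was centred before lowering it.

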